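# Turn the crispbreads and set out the spreads for tasting

### The arm

A 6-joint arm with a two-finger parallel gripper is mounted at the origin on a cart in front of the work surface, level with it; the furniture and walls round the work are solid. World frame = base frame: x ahead of the robot, y to its left, z up, the work surface at z = 0. Lengths are in m, angles in rad, forces in N, time in s.
With the tool pointing down it reaches from about 0.225 to 0.725 m from the base axis. Payload 3.1 kg.
Tool frame: the origin (TCP) lies midway between the tips of the shut fingers; the grasp point (between the pads) lies 19 mm behind it; z points along the fingers, y is the direction in which the jaws open and shut (so a half turn about z gives the same grasp; the last joint's range is limited). The gripper opens to 85 mm and grips with 20 to 120 N. Pads are 22 mm wide; open, the fingers measure 114 mm over their backs; the gripper's body (76 mm by 85 mm) begins 54 mm behind the grasp point. The pads swing forward as they close: fully open they stand 13 mm farther back than shut.
Start: joints at [-1.267, 0.048, 0.099, 1.622, 0, 1.443], TCP at [0.22, -0.477, 0.231] pointing down, gripper open.
Joint ranges: [-2.91, 2.91], [-0.99, 1.94], [-1.21, 1.42], [-2.12, 2.29], [-1.49, 1.47], [-3.14, 3.14]. Speed limits (rad/s): [2.79, 2.79, 3.14, 3.14, 3.14, 3.14].

### API

Orientations are given as a rotation vector (axis times angle).
In Python, from cell import manip, cams gives the robot as it stands. The module is installed in compiled form; this text tells all that it offers.
- The arm moves only by the shell command python3 -m jog 'ROWS' [FORCE]. ROWS is JSON, a list of rows, each a list of 3 entries, a list of its own where there are three numbers: the finger opening in m, from 0 to 0.0854, then the shift along the tool's x, y, z in m, then the turn about the tool's z in degrees. A call has exactly 5 rows; each row is the pose to reach, as a shift and turn from the pose measured when the call began, along the tool's axes at that moment; what a row does not reach only later rows make up. A row lasts 1/12 s, in which the tool goes at most 41.7 mm and 7.16 degrees, less where a joint would pass 70% of its speed; a pose out of reach is approached as far as the arm can. A call with a gripper value outside its range is refused whole. The fingers move at their own pace and stop on an object; FORCE is the grip in N (left out, the last holds). Time passes only in rows, so rows that repeat a pose let the fingers close, or fill a call up. It gives the time, the measured TCP pose, the force and the opening at its end, in the units of the state.
- manip.get_state(): the state, without advancing time (a new reading comes with each control period).
- cams.grab_frame(name): name is "side" or "top" or "wrist"; returns the picture (400x640x3 uint8, red, green, blue); there is no depth.
- cams.camera_params(name): a dict with "fx", "fy", "cx", "cy" (pixels), "k1" (the pictures are not rectified: a ray, as slopes to the right and down, at radius r is drawn at 1 + k1 r^2 times it, then the intrinsics apply), "R" (3x3) and "t" (3): a world point X has camera coordinates R X + t. Camera axes: x right, y down, z forward; pixel columns grow to the right and rows downward; lengths in m; the calibration is good to about 2 mm. A picture is of the moment at which its call begins: read the wrist's pose just before it. camera_params takes no time and is no camera call; for the wrist camera it gives the pose at the moment of the call.
- manip.finish_job(): hands the job in, once; it reports no verdict.
The state is a dict: "t": time; "joint_positions": joint angles; "qvel": joint speeds; "joint_torque": joint torques, N m; "tool_pos": TCP position; "orientation": TCP orientation; "ft_force": force on the tool from outside, world axes, zero at the start; "torque": the same for the moment, N m; "opening": finger opening in m.
Only numpy, scipy, OpenCV 4.12 (cv2) and the standard library are available. Lean on these libraries where they do the work, as an engineer would, in place of code of your own. Each camera call takes 0.05 s, during which the arm holds its last target.

### The job

Set up the tasting board. The crispbread rounds on its slats lie face down: turn every one of them over with the palette knife, so that they all lie flat on the slats with the seeded brown side up, never touching the bread with the gripper or the arm, and lay the knife back in its wooden rest. Lift the honey jar and the jam jar out of the bucket and stand both upright on the bare end of the board.

Things in the scene. Friction and masses are not known exactly. Their poses are not given: they have to be found in the camera images.
- slats_mid (a point): Slatted crumb board, fixed. Point: middle of the slatted field at slat-top level, 23 mm above the counter; x along the slats away from the robot, y left, z up. Ten slats 11 wide, 180 long, 15 mm high stand at y = +-22, 66, 110, 154, 198 mm on an 8 mm base plate; the 33 mm gaps between (middles y = 0, +-44, 88, 132, 176 mm) are open at front and back, so a blade can run in a gap under a bread
- jar_end (a point): Middle of the bare end of the same board, 260 mm to the right of the slatted field's middle, on the base plate's upper face, 8 mm above the counter; axes as the board's. The bare end measures 190 mm (x) by 113 mm (y)
- knife_grip (a point): Cranked palette knife, 0.14 kg. Point: middle of its dark octagonal handle, 120 mm long, 22 mm across flats (a flat every 45 degrees, one on top when the blade is level); x points along the handle to the blade's tip, z up when the blade is level with its underside down. A steel neck steps down 50 mm to the blade. Starts in the rest, blade level and low
- knife_blade (a point): Middle of the knife's steel blade, 26 mm wide, 2.4 mm thick, 110 mm long with a rounded tip; it lies 140 mm ahead (x) and 50 mm below (z) the handle's middle, parallel to the handle, same axes
- rest_seat (a point): Oak knife rest, fixed. Point: where the middle of the handle lies when the knife is home, 71 mm above the counter; x points along the handle towards the blade. Two posts 10 mm thick stand 50 mm before and behind it, each with a notch: floor 60 mm above the counter, 26 mm wide at the floor, about 38 mm at the mouth 80 mm up. Base 124 by 50 by 8 mm
- bread_a: Crispbread round, a rigid disc 84 mm across and 10 mm thick, 40 g. Origin at its centre; z points out of the pale plain face with small holes (up at the start), -z out of the brown seeded face. May be absent
- bread_b: A second crispbread round like bread_a. May be absent
- bread_c: A third crispbread round like bread_a. May be absent
- honey_mid (a point): Honey jar with a yellow lid, 53 mm across, 74 mm tall, 0.16 kg; this point is at its centre, 37 mm above its foot; z is up. It stands in the bucket at the start
- jam_mid (a point): Jam jar with a dark lid and pink contents, 57 to 63 mm across (glass), lid 58 mm across, 85 mm tall, 0.36 kg; this point is at its centre, 42 mm above its foot; z is up. It stands in the bucket at the start
- bucket: Wooden stave bucket, 204 mm across, 96 mm high, 0.9 kg; origin at the centre of its underside. Inner floor 35 mm above the counter, inside about 165 mm across, so both jars stand out above the rim. A tall bread crate overhangs the counter behind it (beyond x = 0.53 m, left of y = 0.2 m, from 0.14 m up): come to the bucket from the robot's side and straight down
Mind the look-alikes: they are no part of the job. What is meant by the part that bears jam_mid is not blue, and is the larger of those in its own colour.

How it is judged:
By the outcome, as a careful person would: the job done as asked, in the order asked, and still so for the second after the job is handed in, with the robot touching nothing.
Of bread_a, bread_b, bread_c only 2 to 3 are there at a start; the rules pass over those that are not, and their reading is None.
At some moment in a run one of bucket may be knocked a few centimetres aside while the robot is not near it.
It also fails if it takes over 210 s, if anything falls off the work surface, if the arm or the gripper's body presses on something with over 40 N, if the wrist force passes 120 N, or if a joint passes its speed limit or range.

## Working session

There is one attempt and no reset: what is moved stays moved. The work goes in short steps, Python scripts to look and compute and a shell command to move; the robot and the scene stay as the last step left them, time stands still between calls to the robot, and variables do not carry over. Pictures are saved under pics/ and viewed, and the job is handed in when it is done.

I'll start by looking at the scene.

```bash
mkdir -p pics
cat > h.py <<'E'
import numpy as np, cv2
from cell import manip, cams
from scipy.spatial.transform import Rotation as Ro
def save(name,fn):
    im=cams.grab_frame(name); cv2.imwrite('pics/'+fn,cv2.cvtColor(im,cv2.COLOR_RGB2BGR)); return im
def ray(p,u,v):
    d=np.array([(u-p['cx'])/p['fx'],(v-p['cy'])/p['fy']]); s=d.copy()
    for _ in range(20): s=d/(1+p['k1']*(s@s))
    R=np.array(p['R']);t=np.array(p['t'])
    return -R.T@t, R.T@np.array([s[0],s[1],1.])
def onz(p,u,v,z):
    o,d=ray(p,u,v); return o+d*(z-o[2])/d[2]
def proj(p,X):
    c=np.array(p['R'])@np.asarray(X)+np.array(p['t']); s=c[:2]/c[2]; s=s*(1+p['k1']*(s@s))
    return np.array([s[0]*p['fx']+p['cx'],s[1]*p['fy']+p['cy']])
def st():
    s=manip.get_state(); R=Ro.from_rotvec(s['orientation']).as_matrix()
    return s,np.array(s['tool_pos']),R
E
python3 - <<'E'
from h import *
np.set_printoptions(precision=3,suppress=True)
for n in ['side','top','wrist']:
    p=cams.camera_params(n); print(n,p['fx'],p['fy'],p['cx'],p['cy'],p['k1'],'pos',-np.array(p['R']).T@np.array(p['t'])); print(np.array(p['R']))
    save(n,f'{n}0.png')
s,t,R=st(); print(s['t'],t,R)
E
```

```text
side 387.5591824987958 387.5591824987958 316.99377977276316 200.88953671324347 -0.030462204866804208 pos [0.506 0.769 0.607]
[[-1.    -0.001 -0.025]
 [ 0.02   0.559 -0.829]
 [ 0.015 -0.829 -0.559]]
top 378.3359024034737 378.3359024034737 310.51561951451606 194.0260384966621 -0.02729942650595098 pos [0.434 0.022 0.996]
[[-0.005 -1.    -0.017]
 [-0.997  0.006 -0.072]
 [ 0.072  0.017 -0.997]]
wrist 342.9140519517463 342.9140519517463 320.42336394299565 198.0402611693708 -0.02893556060335253 pos [ 0.279 -0.45   0.374]
[[ 0.418 -0.908 -0.002]
 [-0.877 -0.404  0.261]
 [-0.238 -0.107 -0.965]]
0.15 [ 0.22  -0.476  0.23 ] [[ 0.908  0.419 -0.001]
 [ 0.419 -0.908  0.002]
 [ 0.    -0.002 -1.   ]]
```

View pics/side0.png

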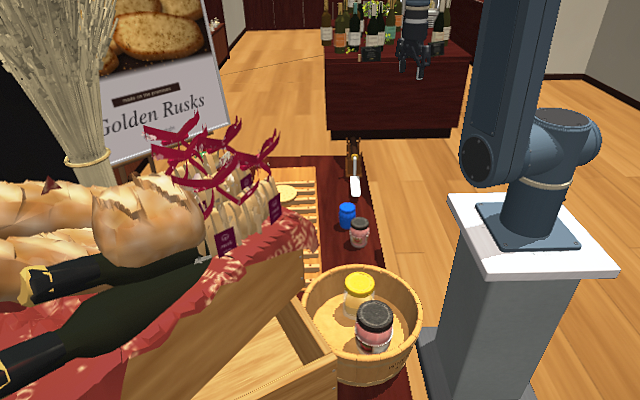

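View pics/top0.png

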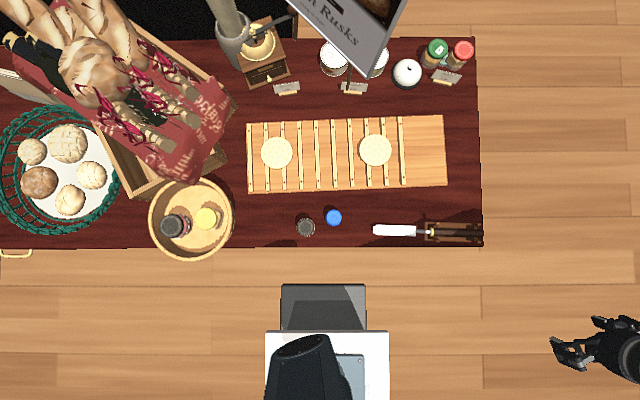

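View pics/wrist0.png

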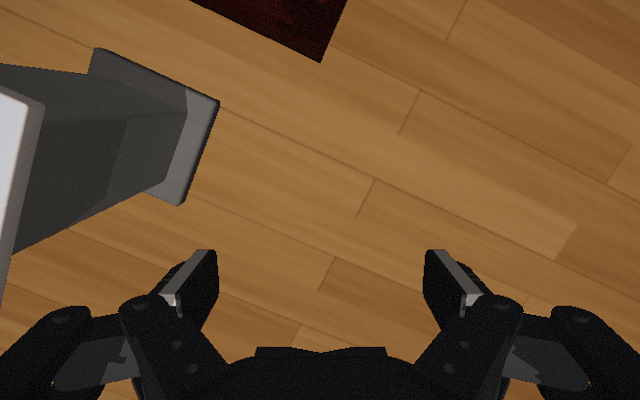

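Top view: two pale breads at about (277,152) and (376,150). The knife has its handle at (455,232) and its blade at (395,230). The bucket at (190,220) holds a dark-lid jar at (172,225) and a yellow-lid jar at (206,217). Outside it there is another dark-lid jar at (306,227) and a blue one at (334,217). Next I'll take enlarged crops.

Run:
```python
import cv2
a=cv2.imread('pics/top0.png')
cv2.imwrite('pics/c1.png',cv2.resize(a[105:200,240:455],None,fx=3.6,fy=3.6,interpolation=cv2.INTER_CUBIC))
cv2.imwrite('pics/c2.png',cv2.resize(a[205:255,290:490],None,fx=4,fy=4,interpolation=cv2.INTER_CUBIC))
b=cv2.imread('pics/side0.png')
cv2.imwrite('pics/c3.png',cv2.resize(b[130:390,250:450],None,fx=2.3,fy=2.3,interpolation=cv2.INTER_CUBIC))
```

```text
(no output)
```

View pics/c1.png

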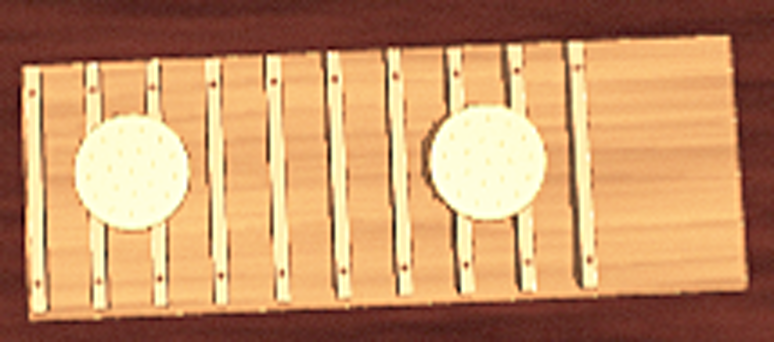

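View pics/c2.png

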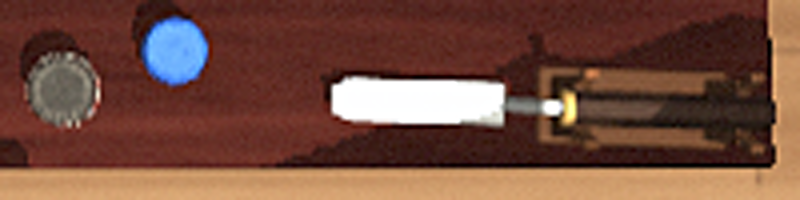

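View pics/c3.png

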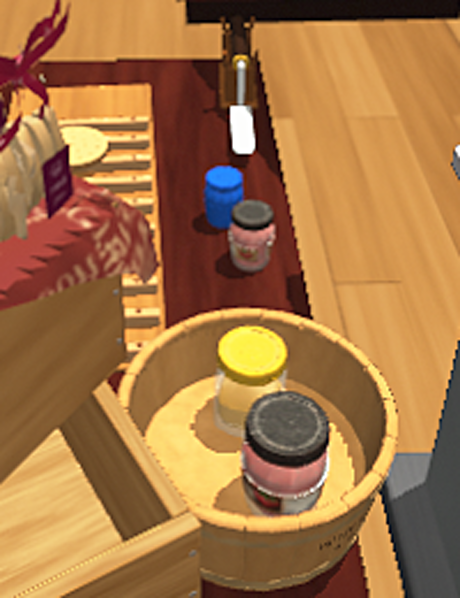

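Run:
```python
from h import *
np.set_printoptions(precision=4,suppress=True)
p=cams.camera_params('top')
a=lambda x,y:(240+x/3.6,105+y/3.6)
b=lambda x,y:(290+x/4,205+y/4)
for n,q in dict(s1f=(33,68),s1n=(39,312),s10f=(574,42),s10n=(590,288)).items(): print(n,onz(p,*a(*q),.023)[:2])
for n,q in dict(c1=(30,320),c2=(748,290),c3=(730,36),c4=(22,66)).items(): print(n,onz(p,*a(*q),.008)[:2])
im=cv2.imread('pics/top0.png')
g=cv2.cvtColor(im,cv2.COLOR_BGR2HSV)
for n,q in dict(brA=(132,172),brB=(488,162)).items(): print(n,onz(p,*a(*q),.033)[:2])
for n,q,z in [('tip',(332,100),.021),('blR',(505,103),.021),('ferr',(570,106),.082),('hend',(775,110),.082),('restTL',(540,68),.008),('rest',(540,140),.008),('postnear',(560,75),.08)]: print(n,onz(p,*b(*q),z)[:2])
# bread masks
m=((im[...,0]>190)&(im[...,1]>225)).astype(np.uint8)
m[:105]=0;m[200:]=0;m[:,:240]=0;m[:,460:]=0
m=cv2.morphologyEx(m,cv2.MORPH_OPEN,np.ones((11,11)))
n,_,s,c=cv2.connectedComponentsWithStats(m); 
for i in range(1,n): print(s[i],c[i],onz(p,*c[i],.033))
```

```text
s1f [0.6905 0.1986]
s1n [0.5119 0.1929]
s10f [ 0.706  -0.1951]
s10n [ 0.5266 -0.2023]
c1 [0.5073 0.2021]
c2 [ 0.5258 -0.3206]
c3 [ 0.714  -0.3136]
c4 [0.6961 0.2095]
brA [0.6113 0.125 ]
brB [ 0.6164 -0.1295]
tip [ 0.4115 -0.1212]
blR [ 0.409  -0.2318]
ferr [ 0.4085 -0.2548]
hend [ 0.4053 -0.378 ]
restTL [ 0.4311 -0.2584]
rest [ 0.3846 -0.2572]
postnear [ 0.4271 -0.2499]
```

Bread, board and knife positions are consistent with each other. Bread A is at board y ≈ +126 and bread B at ≈ −128, and the board yaw is ≈ 2.2°. The tool can only shift and turn about the vertical, so I'll flip each bread by levering its rim with the blade. First I pick up the knife, with tool x opposite to knife x so the last joint stays within range.

```bash
cat >> h.py <<'E'
def to(x,y,z,yaw,pr=True):
    s,t,R=st(); d=R.T@(np.array([x,y,z])-t); cur=np.degrees(np.arctan2(R[1,0],R[0,0]))
    turn=-(yaw-cur)
    while turn>180: turn-=360
    while turn<=-180: turn+=360
    print('t %.2f tcp %s yaw %.2f F %s op %.4f | shift mm %s turn %.2f'%(s['t'],np.round(t*1000,1),cur,np.round(s['ft_force'],1),s['opening'],np.round(d*1000,1),turn))
O=np.array([.60875,-.0015]); B=np.radians(2.15)
def bw(xb,yb): # board mm->world m
    c,s_=np.cos(B),np.sin(B); return O+np.array([c*xb-s_*yb,s_*xb+c*yb])/1000
def wb(x,y):
    c,s_=np.cos(B),np.sin(B); d=(np.array([x,y])-O)*1000; return np.array([c*d[0]+s_*d[1],-s_*d[0]+c*d[1]])
E
python3 -m jog '[[0.08,[0,0,0],-7],[0.08,[0,0,0],-14],[0.08,[0,0,0],-21],[0.08,[0,0,0],-28],[0.08,[0,0,0],-35]]' 60
python3 -c "
from h import *
to(.407,-.316,.16,268.6)"
```

```text
t: 0.57
tool_pos: [0.2195, -0.4761, 0.2298]
orientation: [-2.717, -1.571, -0.001]
ft_force: [-0.4, 0.4, -0.9]
opening: 0.0802
t 0.57 tcp [ 219.5 -476.1  229.8] yaw 60.09 F [-0.4  0.4 -0.9] op 0.0802 | shift mm [232.1  82.9  70.1] turn 151.49
```

```bash
python3 -m jog '[[0.08,[35,12,10],-7],[0.08,[70,25,20],-14],[0.08,[105,37,30],-21],[0.08,[140,50,40],-28],[0.08,[175,62,50],-35]]' | head -2; python3 -c "
from h import *
to(.407,-.316,.16,268.6)"
```

```text
t: 0.98
tool_pos: [0.373, -0.3437, 0.1756]
t 0.98 tcp [ 373.  -343.7  175.6] yaw 95.39 F [ 0.6 -0.9 -0.4] op 0.0800 | shift mm [24.3 36.4 15.6] turn -173.21
```

Careful: the shifts are in metres. I typed millimetres, and the per-row cap limited the motion safely. Continuing in metres.

```bash
python3 -m jog '[[0.08,[0.005,0.007,0.003],-7],[0.08,[0.01,0.014,0.006],-14],[0.08,[0.015,0.022,0.009],-21],[0.08,[0.02,0.029,0.012],-28],[0.08,[0.024,0.036,0.015],-35]]' | head -2
for i in 1 2 3; do python3 -m jog '[[0.08,[0,0,0],-7],[0.08,[0,0,0],-14],[0.08,[0,0,0],-21],[0.08,[0,0,0],-28],[0.08,[0,0,0],-35]]' | head -1; done
python3 -m jog '[[0.08,[0,0,0],-7],[0.08,[0,0,0],-14],[0.08,[0,0,0],-21],[0.08,[0,0,0],-28],[0.08,[0,0,0],-33]]' | head -1
python3 -c "
from h import *
save('wrist','w1.png');save('top','t1.png')
to(.407,-.316,.052,268.6)"
```

```text
t: 1.4
tool_pos: [0.4068, -0.3155, 0.16]
t: 1.82
t: 2.23
t: 2.65
t: 3.07
t 3.17 tcp [ 405.9 -314.5  157.9] yaw -90.19 F [0.5 1.1 0. ] op 0.0803 | shift mm [  2.3  -1.6 105.9] turn 1.21
```

View pics/w1.png

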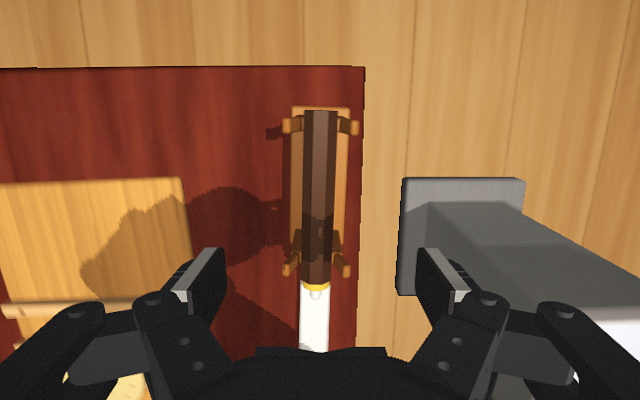

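The handle runs from (320,111) to (315,284), with its post notches at rows 125 and 265.

```bash
python3 -c "
from h import *
p=cams.camera_params('wrist')
for q in [(320,111),(315,284)]: print(onz(p,*q,.082))
for q in [(320,125),(317,262)]: print(onz(p,*q,.082))
to(.407,-.316,.052,268.6)"
```

```text
[ 0.40514294 -0.37735903  0.082     ]
[ 0.40920113 -0.25781579  0.082     ]
[ 0.405178   -0.36883106  0.082     ]
[ 0.40766225 -0.27500486  0.082     ]
t 3.17 tcp [ 405.9 -314.5  157.9] yaw -90.19 F [0.5 1.1 0. ] op 0.0803 | shift mm [  2.3  -1.6 105.9] turn 1.21
```

```bash
python3 -m jog '[[0.06,[0.001,0,0.025],1],[0.06,[0.002,-0.001,0.05],1.9],[0.06,[0.003,-0.002,0.075],1.9],[0.06,[0.004,-0.002,0.098],1.9],[0.06,[0.004,-0.002,0.107],1.9]]' | head -2
python3 -m jog '[[0.06,[0,0,0],0],[0.04,[0,0,0],0],[0.03,[0,0,0],0],[0.015,[0,0,0],0],[0.005,[0,0,0],0]]' 70
python3 -m jog '[[0.005,[0,0,0],0],[0.005,[0,0,0],0],[0.005,[0,0,0],0],[0.005,[0,0,0],0],[0.005,[0,0,0],0]]' 110
python3 -c "
from h import *
to(.4072,-.3176,.051,268.06)"
```

```text
t: 3.58
tool_pos: [0.4053, -0.3157, 0.0468]
t: 4.0
tool_pos: [0.4065, -0.3169, 0.0489]
orientation: [-2.177, 2.264, 0.017]
ft_force: [-0.0, 0.3, 3.6]
opening: 0.0208
t: 4.42
tool_pos: [0.4066, -0.317, 0.0491]
orientation: [-2.177, 2.264, 0.016]
ft_force: [-0.2, -0.3, 0.0]
opening: 0.0201
t 4.42 tcp [ 406.6 -317.    49.1] yaw -92.25 F [-0.2 -0.3  0. ] op 0.0201 | shift mm [ 0.5 -0.6 -1.9] turn -0.31
```

```bash
python3 -m jog '[[0.005,[0,0,-0.005],0],[0.005,[0,0,-0.015],0],[0.005,[0,0,-0.03],0],[0.005,[0,0,-0.045],0],[0.005,[0,0,-0.06],0]]' 
python3 -m jog '[[0.005,[0,0,-0.015],0],[0.005,[0,0,-0.03],0],[0.005,[0,0,-0.045],0],[0.005,[0,0,-0.05],0],[0.005,[0,0,-0.05],0]]' | head -2
python3 -c "
from h import *
save('top','t2.png');save('side','s2.png')
a=cv2.imread('pics/top0.png')
to(0,0,0,0)
t=cv2.imread('pics/t2.png')[180:270,330:530];s=cv2.imread('pics/s2.png')[90:240,280:440]
cv2.imwrite('pics/c4.png',cv2.resize(t,None,fx=4,fy=4));cv2.imwrite('pics/c5.png',cv2.resize(s,None,fx=4,fy=4))"
```

```text
t: 4.83
tool_pos: [0.4069, -0.3174, 0.1102]
orientation: [-2.177, 2.264, 0.017]
ft_force: [0.3, 0.1, -0.6]
opening: 0.0199
t: 5.25
tool_pos: [0.4082, -0.3189, 0.1627]
t 5.35 tcp [ 407.1 -317.8  160.1] yaw -92.25 F [-1.   0.  -2.7] op 0.0198 | shift mm [-300.2  418.1  165.5] turn -92.25
```

View pics/c4.png

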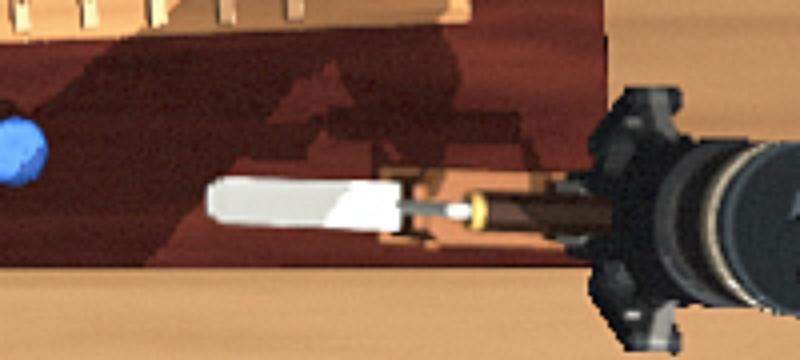

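View pics/c5.png

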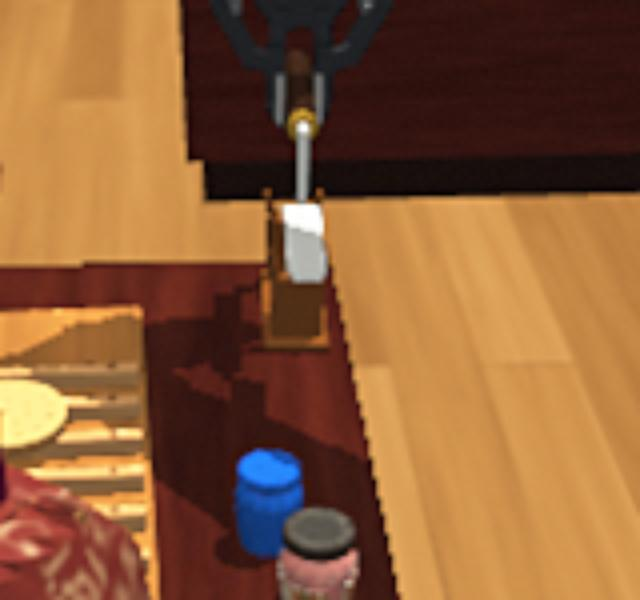

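```bash
python3 -c "
from h import *
pt=cams.camera_params('top');ps=cams.camera_params('side')
def tri(a,b):
    A=[];r=[]
    M=np.zeros((3,3));v=np.zeros(3)
    for o,d in (ray(pt,*a),ray(ps,*b)):
        d=d/np.linalg.norm(d);P=np.eye(3)-np.outer(d,d);M+=P;v+=P@o
    return np.linalg.solve(M,v)
print('tip',tri((382,230),(356.7,160.5)))
print('bucket rim',onz(pt,191,219,.096),onz(pt,148,219,.096),onz(pt,233.5,219,.096),onz(pt,191,261,.096))
print('B start handle',bw(-295,-175), 'A', bw(-295,175),bw(-133,175))
print(onz(pt,306,227,.06),onz(pt,334,217,.06),onz(pt,300,247,0))
x,y=bw(-295,-175);to(x,y,.12,181.9)"
```

```text
tip [ 0.41466782 -0.12605427  0.12787976]
bucket rim [0.44144318 0.32362936 0.096     ] [0.44185927 0.42827827 0.096     ] [0.44099352 0.22121793 0.096     ] [0.34179088 0.32207222 0.096     ]
B start handle [ 0.32052293 -0.18744396] A [0.30739241 0.16230965] [0.46927837 0.16838721]
[0.42067851 0.04934315 0.06      ] [ 0.44492288 -0.01988594  0.06      ] [0.36772408 0.06703386 0.        ]
t 5.35 tcp [ 407.1 -317.8  160.1] yaw -92.25 F [-1.   0.  -2.7] op 0.0198 | shift mm [-126.5   91.4   41.7] turn 85.85
```

```bash
python3 -m jog '[[0.005,[-0.01,0.007,0],5],[0.005,[-0.03,0.02,0],11],[0.005,[-0.05,0.035,0],17],[0.005,[-0.07,0.05,0],24],[0.005,[-0.085,0.06,0],30]]' | head -2
python3 -c "
from h import *
x,y=bw(-295,-175);to(x,y,.12,181.9)"
```

```text
t: 5.77
tool_pos: [0.3485, -0.2283, 0.1594]
t 5.77 tcp [ 348.5 -228.3  159.4] yaw -122.57 F [-0.5 -0.1 -1.5] op 0.0204 | shift mm [-19.2  44.9  40.1] turn 55.53
```

```bash
python3 -m jog '[[0.005,[-0.004,0.01,0.01],5],[0.005,[-0.008,0.02,0.02],11],[0.005,[-0.012,0.03,0.03],17],[0.005,[-0.016,0.04,0.04],23],[0.005,[-0.019,0.045,0.04],29]]' | head -2
python3 -m jog '[[0.005,[0,0,0],6],[0.005,[0,0,0],12],[0.005,[0,0,0],18],[0.005,[0,0,0],23],[0.005,[0,0,0],26.5]]' | head -2
python3 -c "
from h import *
save('top','t3.png');save('side','s3.png');save('wrist','w3.png')
x,y=bw(-295,-175);to(x,y,.12,181.9)
t=cv2.imread('pics/t3.png')[100:270,300:460];s=cv2.imread('pics/s3.png')[120:240,280:440]
cv2.imwrite('pics/c4.png',cv2.resize(np.hstack([t]),None,fx=3.5,fy=3.5));cv2.imwrite('pics/c5.png',cv2.resize(s,None,fx=4,fy=4))"
```

```text
t: 6.18
tool_pos: [0.3176, -0.1849, 0.1163]
t: 6.6
tool_pos: [0.3166, -0.1841, 0.1147]
t 6.75 tcp [ 316.9 -184.2  115.1] yaw -178.26 F [ 1.   0.4 -1.3] op 0.0203 | shift mm [-3.5 -3.2 -5. ] turn -0.16
```

View pics/c4.png

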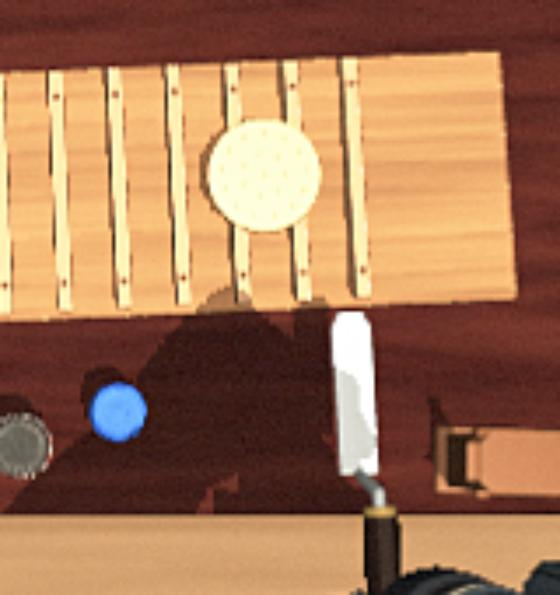

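View pics/c5.png

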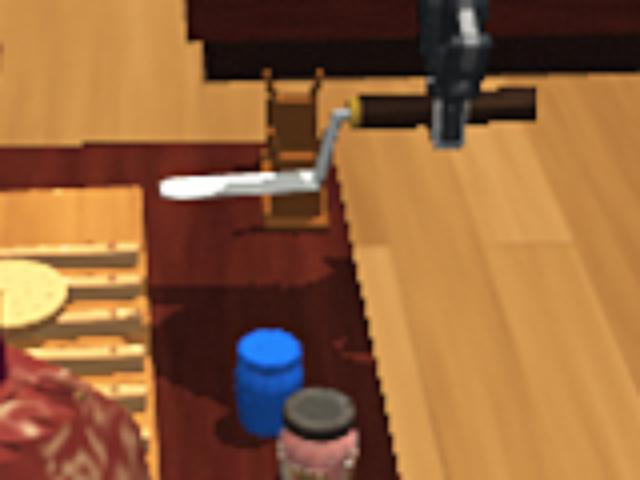

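View pics/w3.png

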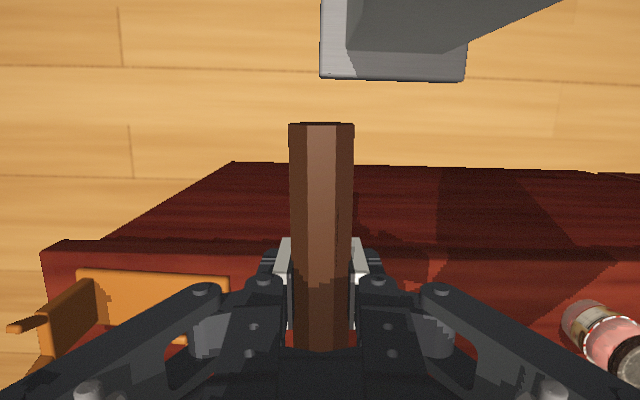

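```bash
cat >> h.py <<'E'
pt=cams.camera_params('top');ps=cams.camera_params('side')
def tri(a,b):
    M=np.zeros((3,3));v=np.zeros(3)
    for o,d in (ray(pt,*a),ray(ps,*b)):
        d=d/np.linalg.norm(d);P=np.eye(3)-np.outer(d,d);M+=P;v+=P@o
    return np.linalg.solve(M,v)
E
python3 -c "
from h import *
t=tri((400,189.1),(321.3,166.8));h=tri((402.3,234.9),(359.5,165));print(t,h,wb(*t[:2]),wb(*h[:2]))
# handle in vertical plane y=-.187 from side
for q in [(413.75,145.8),(368.8,147.5)]:
    o,d=ray(ps,*q); print(o+d*(-.187-o[1])/d[1])
"
```

```text
[ 0.5095572  -0.17891266  0.0823936 ] [ 0.40122055 -0.18188273  0.08370285] [-105.77874143 -173.56647658] [-214.15055768 -172.47012265]
[ 0.25538936 -0.187       0.13685548]
[ 0.37755496 -0.187       0.13452302]
```

```bash
python3 -m jog '[[0.005,[0,-0.001,0.012],-0.3],[0.005,[0,-0.002,0.03],-0.5],[0.005,[0,-0.002,0.05],-0.5],[0.005,[0,-0.002,0.065],-0.5],[0.005,[0,-0.002,0.0695],-0.5]]' 
python3 -m jog '[[0.005,[-0.003,0,0],0],[0.005,[-0.006,0,0],0],[0.005,[-0.008,0,0],0],[0.005,[-0.008,0,0],0],[0.005,[-0.008,0,0],0]]' 
python3 -c "
from h import *
save('top','t4.png');save('side','s4.png')
to(0,0,0,0); s,t,R=st(); print(wb(*t[:2]))
t=cv2.imread('pics/t4.png')[100:270,300:460];s=cv2.imread('pics/s4.png')[120:240,280:440]
cv2.imwrite('pics/c4.png',cv2.resize(np.hstack([t]),None,fx=3.5,fy=3.5));cv2.imwrite('pics/c5.png',cv2.resize(s,None,fx=4,fy=4))"
```

```text
t: 7.17
tool_pos: [0.3136, -0.1831, 0.0424]
orientation: [0.063, -3.119, -0.035]
ft_force: [-0.6, 1.1, -1.4]
opening: 0.0202
t: 7.58
tool_pos: [0.3225, -0.1834, 0.0433]
orientation: [0.064, -3.121, -0.033]
ft_force: [-0.3, -0.2, -1.3]
opening: 0.02
t 7.68 tcp [ 322.1 -183.2   42.9] yaw -177.66 F [-0.2  0.4 -1.3] op 0.0197 | shift mm [313.4 195.1  53.5] turn -177.66
[-293.28509646 -170.84438211]
```

View pics/c4.png

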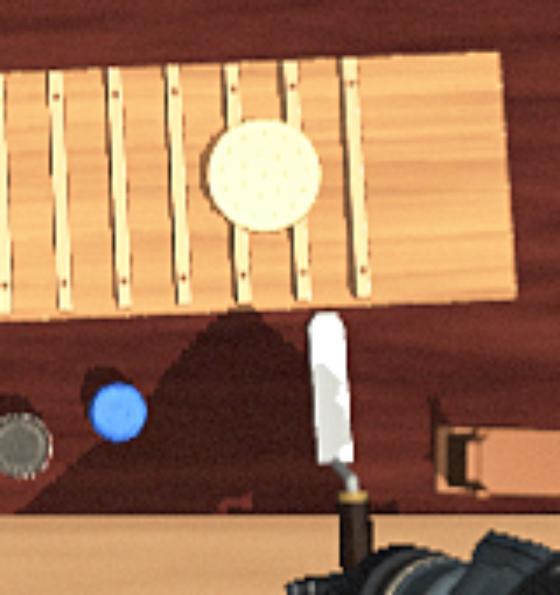

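View pics/c5.png

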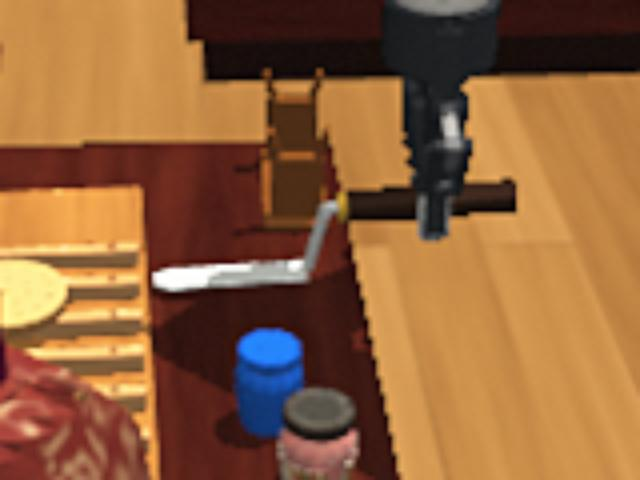

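```bash
python3 -c "
from h import *
im=cv2.imread('pics/t4.png').astype(int)
for v in (194,200,210,220,228):
    r=im[v,380:410].min(axis=1); u=np.where(r>125)[0]+380
    for e in (u.min(),u.max()+1): print(v,e,wb(*onz(pt,e,v+.5,.0125)[:2]).round(1),end=' ')
    print()
print(onz(pt,393.1,189.7,.012),wb(*onz(pt,393.1,189.7,.012)[:2]))
o,d=ray(ps,280+155/4,120+282/4);print(o+d*(-.184-o[1])/d[1]); 
o,d=ray(ps,280+305/4,120+268/4);print(o+d*(-.184-o[1])/d[1])
print(tri((393.1,189.7),(280+155/4,120+282/4)))
"
```

```text
194 388 [-111.7 -157.3] 194 399 [-112.9 -185.9] 
200 389 [-127.4 -159. ] 200 399 [-128.5 -184.9] 
210 390 [-153.4 -160.1] 210 400 [-154.6 -186. ] 
220 390 [-179.3 -158.6] 220 400 [-180.4 -184.5] 
228 391 [-200.  -160.1] 228 401 [-201.1 -185.8] 
[ 0.51551934 -0.17651898  0.012     ] [ -99.73100048 -171.39814914]
[ 0.51699659 -0.184       0.00096531]
[ 0.40813423 -0.184       0.01033689]
[ 0.5165247  -0.1780131   0.00472114]
```

```bash
python3 -c "
from h import *
im=cv2.imread('pics/t4.png').astype(int)
for v in (175,180,184):
  r=im[v,380:412,0]; print(v,r)
for u in (384.9,388.9,401.1,406): print(wb(*onz(pt,u,184.5,.023)[:2]))
"
```

```text
175 [121 126 130  44 113 195 185 196 102 121 123 123 124 125 127 126 122 128
 129  69  50 112 203 163 177 129 120 120 122 120 120 122]
180 [117 119 119  51  65 210 185 189 163 106 109 114 113 113 111 112 112 115
 117  63  52  62 198 188 185 188 106 110 117 115 116 119]
184 [124 122 126  96  41 198 192 188 246 112 120 124 121 125 121 121 118 119
 123 125  89  59 148 163 162 144 115 122 125 121 120 121]
[ -86.19717958 -148.84529453]
[ -86.65176008 -159.13345488]
[ -88.03730973 -190.51285727]
[ -88.59344893 -203.11716831]
```

```bash
python3 -m jog '[[0.005,[0,-0.002,-0.003],0],[0.005,[0,-0.003,-0.004],0],[0.005,[0,-0.003,-0.004],0],[0.005,[0,-0.003,-0.004],0],[0.005,[0,-0.003,-0.004],0]]' 
python3 -m jog '[[0.005,[-0.008,0,0],0],[0.005,[-0.02,0,0],0],[0.005,[-0.035,0,0],0],[0.005,[-0.05,0,0],0],[0.005,[-0.055,0,0],0]]' 
python3 -c "
from h import *
save('top','t5.png');save('side','s5.png')
s,t,R=st(); to(0,0,0,0);print(wb(*t[:2]))
t=cv2.imread('pics/t5.png')[100:270,300:460];s=cv2.imread('pics/s5.png')[120:240,280:440]
cv2.imwrite('pics/c4.png',cv2.resize(np.hstack([t]),None,fx=3.5,fy=3.5));cv2.imwrite('pics/c5.png',cv2.resize(s,None,fx=4,fy=4))"
```

```text
t: 8.1
tool_pos: [0.3222, -0.1863, 0.0469]
orientation: [0.063, -3.12, -0.034]
ft_force: [-0.1, 1.1, -1.5]
opening: 0.0199
t: 8.52
tool_pos: [0.3794, -0.1842, 0.0458]
orientation: [0.065, -3.122, -0.033]
ft_force: [-0.1, -0.6, -1.0]
opening: 0.0202
t 8.62 tcp [ 377.9 -183.9   45.7] yaw -177.59 F [ 0.5  0.6 -1.7] op 0.0205 | shift mm [368.8 198.4  57.7] turn -177.59
[-237.55842308 -173.65103571]
```

View pics/c4.png

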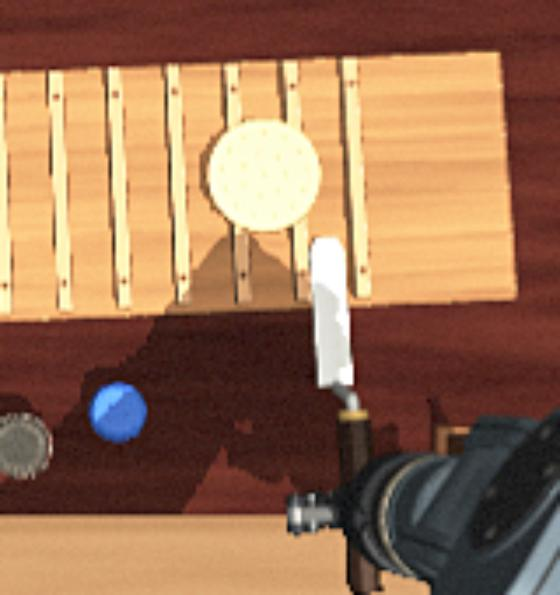

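View pics/c5.png

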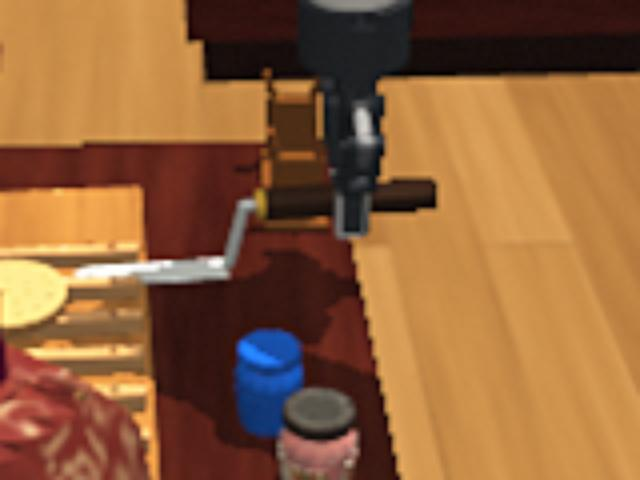

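```bash
python3 -m jog '[[0.005,[-0.008,-0.0015,0],0],[0.005,[-0.03,-0.002,0],0],[0.005,[-0.06,-0.002,0],0],[0.005,[-0.09,-0.002,0],0],[0.005,[-0.1,-0.002,0],0]]' 
python3 -c "
from h import *
save('top','t6.png');save('side','s6.png')
s,t,R=st(); to(0,0,0,0);print(wb(*t[:2]))
t=cv2.imread('pics/t6.png')[100:270,300:460];s=cv2.imread('pics/s6.png')[120:240,280:440]
cv2.imwrite('pics/c4.png',cv2.resize(np.hstack([t]),None,fx=3.5,fy=3.5));cv2.imwrite('pics/c5.png',cv2.resize(s,None,fx=4,fy=4))"
```

```text
t: 9.03
tool_pos: [0.4814, -0.1821, 0.0436]
orientation: [0.066, -3.123, -0.033]
ft_force: [0.1, -0.7, -1.2]
opening: 0.0201
t 9.13 tcp [ 479.2 -181.8   43.5] yaw -177.53 F [-0.3  0.9 -2. ] op 0.0204 | shift mm [469.9 201.1  57.4] turn -177.53
[-136.2714452  -175.32450944]
```

View pics/c4.png

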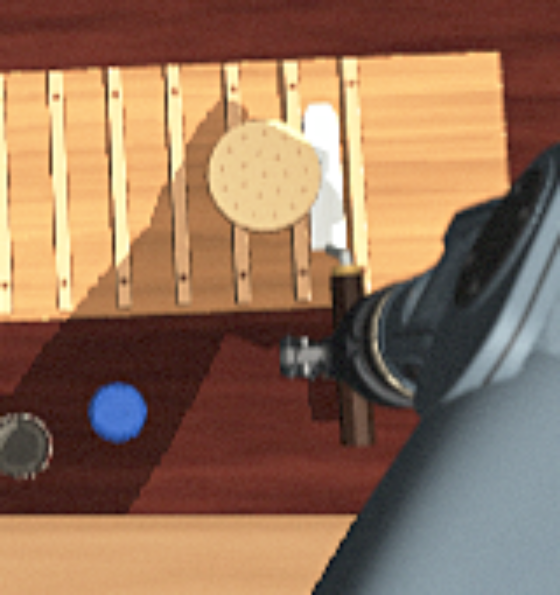

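View pics/c5.png

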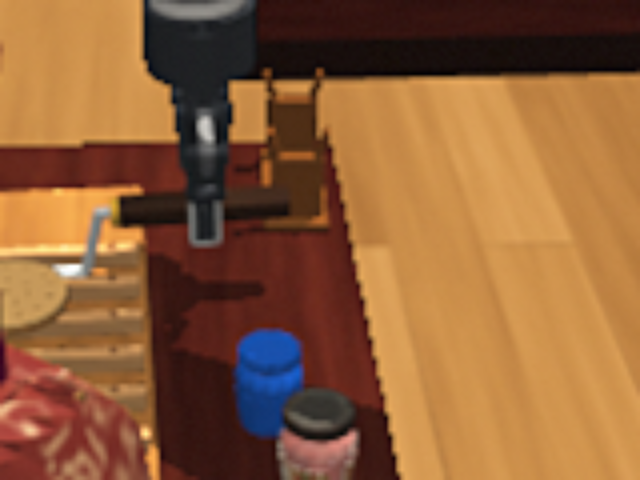

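The blade lies in gap −176 under about 9 mm of bread B's right rim (crop (315,175)). Now I lever it up.

```bash
python3 -m jog '[[0.005,[0,0,-0.006],0],[0.005,[0,0,-0.012],0],[0.005,[0,0,-0.017],0],[0.005,[0,0.006,-0.019],0],[0.005,[0,0.012,-0.021],0]]'
cat > lk.py <<'E'
from h import *
import sys
n=sys.argv[1]; a=list(map(int,sys.argv[2].split(','))) if len(sys.argv)>2 else [95,205,240,460]
save('top',f't{n}.png'); b=[120,240,250,410]
save('side',f's{n}.png')
s,t,R=st(); to(0,0,0,0);print('tcp board',wb(*t[:2]).round(1))
t=cv2.imread(f'pics/t{n}.png')[a[0]:a[1],a[2]:a[3]];s=cv2.imread(f'pics/s{n}.png')[140:260,250:400]
f=760/t.shape[1]
t=cv2.resize(t,None,fx=f,fy=f,interpolation=cv2.INTER_CUBIC)
cv2.imwrite(f'pics/ct{n}.png',t); cv2.imwrite(f'pics/cs{n}.png',cv2.resize(s,None,fx=4,fy=4,interpolation=cv2.INTER_CUBIC))
E
python3 lk.py 7
```

```text
t: 9.55
tool_pos: [0.4789, -0.1704, 0.0658]
orientation: [0.065, -3.121, -0.033]
ft_force: [-0.2, 0.4, -1.6]
opening: 0.0201
t 9.65 tcp [ 478.9 -169.4   65.5] yaw -177.49 F [ 0.1  0.2 -1.9] op 0.0202 | shift mm [469.7 188.6  78.8] turn -177.49
tcp board [-136.  -162.9]
```

View pics/ct7.png

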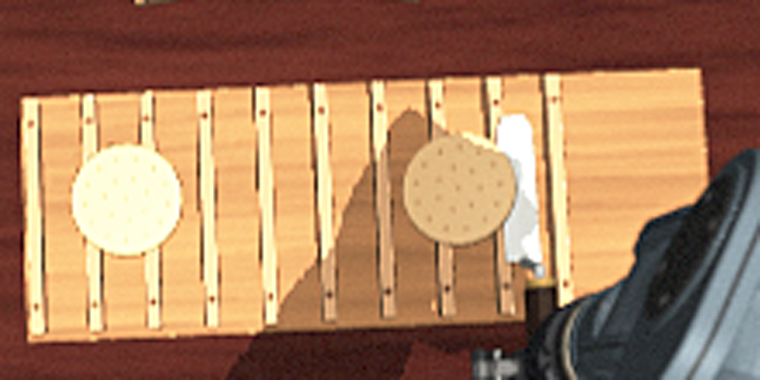

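View pics/cs7.png

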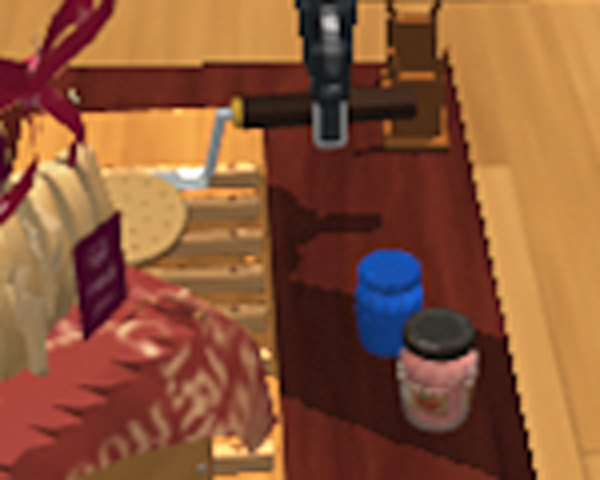

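```bash
python3 -m jog '[[0.005,[0,0.005,-0.004],0],[0.005,[0,0.01,-0.009],0],[0.005,[0,0.013,-0.016],0],[0.005,[0,0.015,-0.023],0],[0.005,[0,0.017,-0.028],0]]' 
python3 lk.py 8
```

```text
t: 10.07
tool_pos: [0.4793, -0.153, 0.0952]
orientation: [0.069, -3.122, -0.033]
ft_force: [-1.2, -0.8, -0.6]
opening: 0.0196
t 10.17 tcp [ 479.9 -153.3   95.7] yaw -177.47 F [-2.6  1.1  0.3] op 0.0202 | shift mm [471.  172.1 107.1] turn -177.47
tcp board [-134.4 -146.8]
```

View pics/ct8.png

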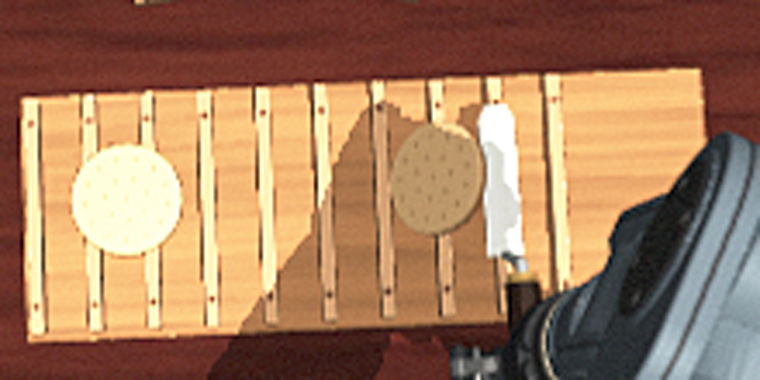

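View pics/cs8.png

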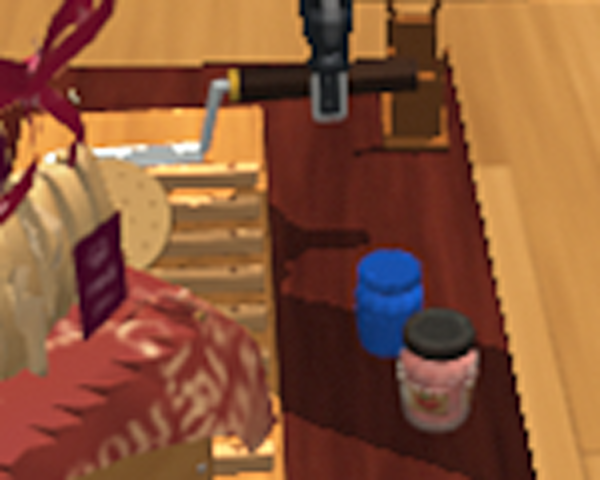

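```bash
python3 -c "
from h import *
f=760/220
for z in (.04,.05,.06): print(z,wb(*onz(pt,240+486/f,95+188/f,z)[:2]).round(1), 'low rim',wb(*onz(pt,240+390/f,95+185/f,.02)[:2]).round(1))
print('blade L/R',wb(*onz(pt,240+482/f,95+160/f,.066)[:2]).round(1),wb(*onz(pt,240+519/f,95+160/f,.066)[:2]).round(1))
"
```

```text
0.04 [   2.5 -140.2] low rim [ 11.7 -71.6]
0.05 [   0.7 -138.4] low rim [ 11.7 -71.6]
0.06 [  -1.2 -136.6] low rim [ 11.7 -71.6]
blade L/R [  18.2 -133.8] [  17.  -160.4]
```

```bash
python3 -m jog '[[0.005,[0,0.008,-0.002],0],[0.005,[0,0.018,-0.004],0],[0.005,[0,0.03,-0.005],0],[0.005,[0,0.042,-0.005],0],[0.005,[0,0.05,-0.005],0]]' 
python3 lk.py 9
```

```text
t: 10.58
tool_pos: [0.4774, -0.1013, 0.1015]
orientation: [0.071, -3.123, -0.033]
ft_force: [0.0, -0.0, -1.5]
opening: 0.0198
t 10.68 tcp [ 477.4 -101.5  101.5] yaw -177.31 F [ 0.   0.  -0.3] op 0.0202 | shift mm [470.3 121.3 112.2] turn -177.31
tcp board [-135.  -95.]
```

View pics/ct9.png

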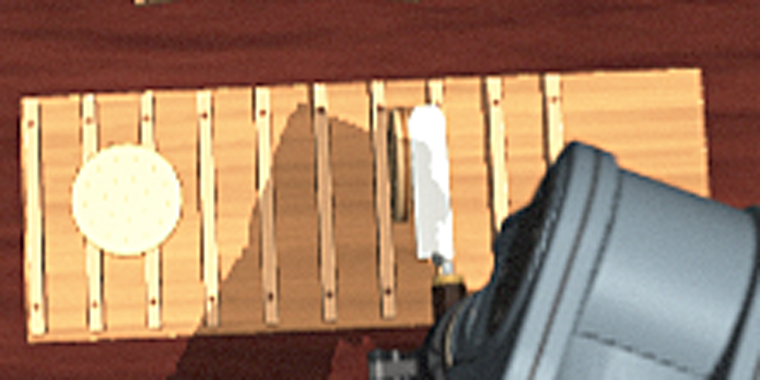

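View pics/cs9.png

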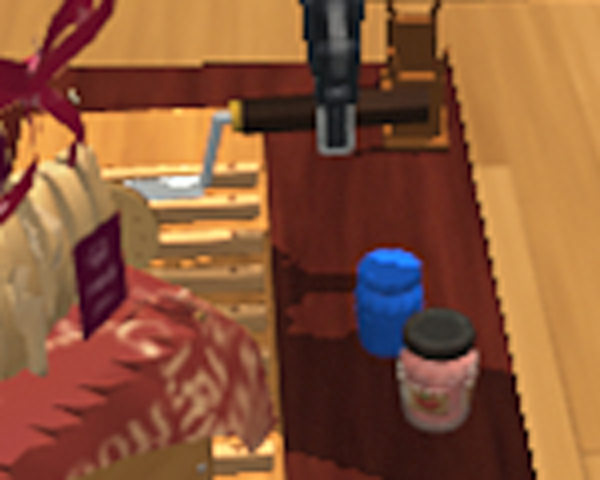

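Bread B stands on edge in gap −88 at crop (400,165), leaning slightly left. Next I push it over.

```bash
python3 -m jog '[[0.005,[0,0.008,0],0],[0.005,[0,0.016,0],0],[0.005,[0,0.024,0],0],[0.005,[0,0.032,0],0],[0.005,[0,0.036,0],0]]' 
python3 lk.py 10
```

```text
t: 11.1
tool_pos: [0.4756, -0.0643, 0.1022]
orientation: [0.074, -3.123, -0.034]
ft_force: [-0.9, 0.1, -0.6]
opening: 0.02
t 11.20 tcp [475.7 -64.8 102.2] yaw -177.24 F [-0.4 -0.7 -1.1] op 0.0205 | shift mm [470.2  85.2 112.2] turn -177.24
tcp board [-135.3  -58.2]
```

View pics/ct10.png

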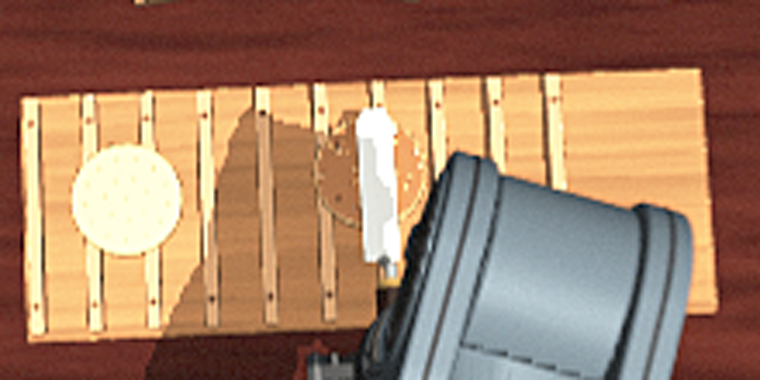

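View pics/cs10.png

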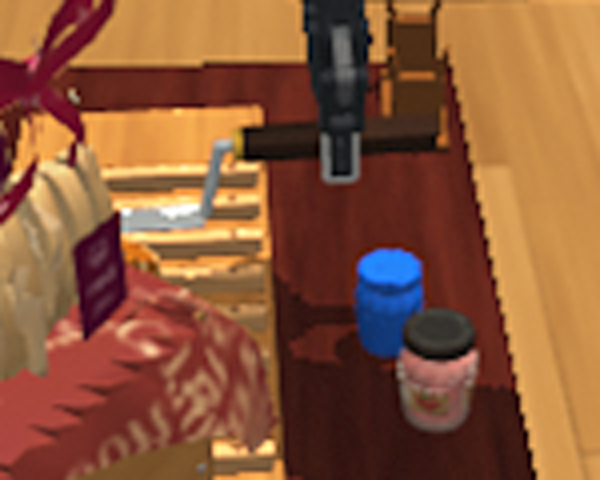

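B has flipped, brown side up at crop (370,170). I raise the blade and back away, then check that it is flat.

```bash
python3 -m jog '[[0.005,[0,0,-0.008],0],[0.005,[0,0,-0.02],0],[0.005,[0.01,0,-0.03],0],[0.005,[0.03,0,-0.03],0],[0.005,[0.05,0,-0.03],0]]' | head -2
python3 -m jog '[[0.005,[0.02,0,0],0],[0.005,[0.04,0.01,0],0],[0.005,[0.06,0.03,0],0],[0.005,[0.08,0.05,0],0],[0.005,[0.1,0.06,0],0]]' | head -2
python3 lk.py 11 95,205,240,460
python3 -c "
from h import *
x,y=bw(-295,175);to(x,y,.12,182.15)"
```

```text
t: 11.62
tool_pos: [0.4274, -0.0687, 0.1357]
t: 12.03
tool_pos: [0.3241, -0.0128, 0.1398]
t 12.13 tcp [323.  -12.7 139.7] yaw -177.20 F [-0.2 -0.8 -0.9] op 0.0198 | shift mm [320.2  25.7 144.2] turn -177.20
tcp board [-286.    -0.5]
t 12.13 tcp [323.  -12.7 139.7] yaw -177.20 F [-0.2 -0.8 -0.9] op 0.0198 | shift mm [  6.8 175.2  23.2] turn 0.65
```

View pics/ct11.png

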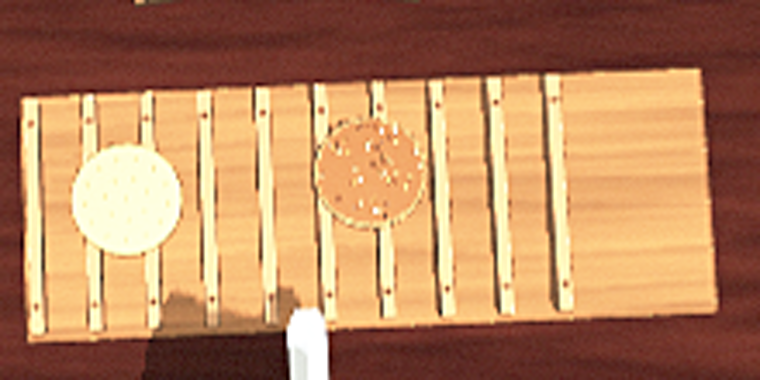

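View pics/t11.png

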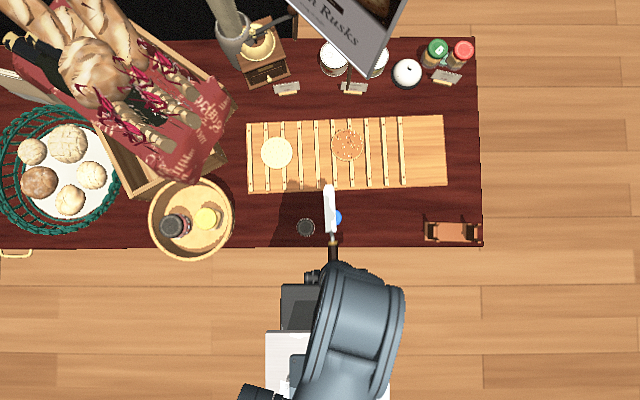

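B looks flat: round, 112 px across, resting on slats −22 and −66. Now bread A.

```bash
python3 -m jog '[[0.005,[0.004,0.02,0],0.3],[0.005,[0.008,0.05,0.01],0.6],[0.005,[0.014,0.085,0.02],0.6],[0.005,[0.018,0.115,0.03],0.6],[0.005,[0.019,0.14,0.04],0.6]]' | head -2
python3 -c "
from h import *
x,y=bw(-297,176.5);to(x,y,.0465,182.15)"
```

```text
t: 12.55
tool_pos: [0.2975, 0.1284, 0.1039]
t 12.55 tcp [297.5 128.4 103.9] yaw -177.83 F [ 1.   0.5 -1.9] op 0.0201 | shift mm [-9.7 33.8 58. ] turn 0.02
```

```bash
python3 -m jog '[[0.005,[-0.003,0.01,0.01],0],[0.005,[-0.006,0.02,0.025],0],[0.005,[-0.009,0.03,0.04],0],[0.005,[-0.009,0.033,0.052],0],[0.005,[-0.009,0.033,0.057],0]]' | head -2
python3 -m jog '[[0.005,[0,0,0],0],[0.005,[0,0,0],0],[0.005,[0,0,0],0],[0.005,[0,0,0],0],[0.005,[0,0,0],0]]' | head -2
python3 lk.py 12 105,275,180,340
python3 -c "
from h import *
im=cv2.imread('pics/t12.png').astype(int)
for v in (194,200,206,212):
    r=im[v,240:290].min(axis=1); u=np.where(r>140)[0]+240
    print(v,u.min(),u.max()+1,wb(*onz(pt,u.min(),v+.5,.0135)[:2]).round(1),wb(*onz(pt,u.max()+1,v+.5,.0135)[:2]).round(1))
x,y=bw(-297,176.5);to(x,y,.0465,182.15)"
```

```text
t: 12.97
tool_pos: [0.3049, 0.1632, 0.0469]
t: 13.38
tool_pos: [0.3058, 0.1631, 0.0479]
t 13.48 tcp [305.4 163.1  47.5] yaw -177.81 F [-0.8 -0.3 -1.2] op 0.0203 | shift mm [ 311.  -152.3   47.2] turn -177.81
tcp board [-296.9  175.9]Traceback (most recent call last):
  File "<string>", line 6, in <module>
    print(v,u.min(),u.max()+1,wb(*onz(pt,u.min(),v+.5,.0135)[:2]).round(1),wb(*onz(pt,u.max()+1,v+.5,.0135)[:2]).round(1))
            ~~~~~^^
    return umr_minimum(a, axis, None, out, keepdims, initial, where)
ValueError: zero-size array to reduction operation minimum which has no identity
```

View pics/ct12.png

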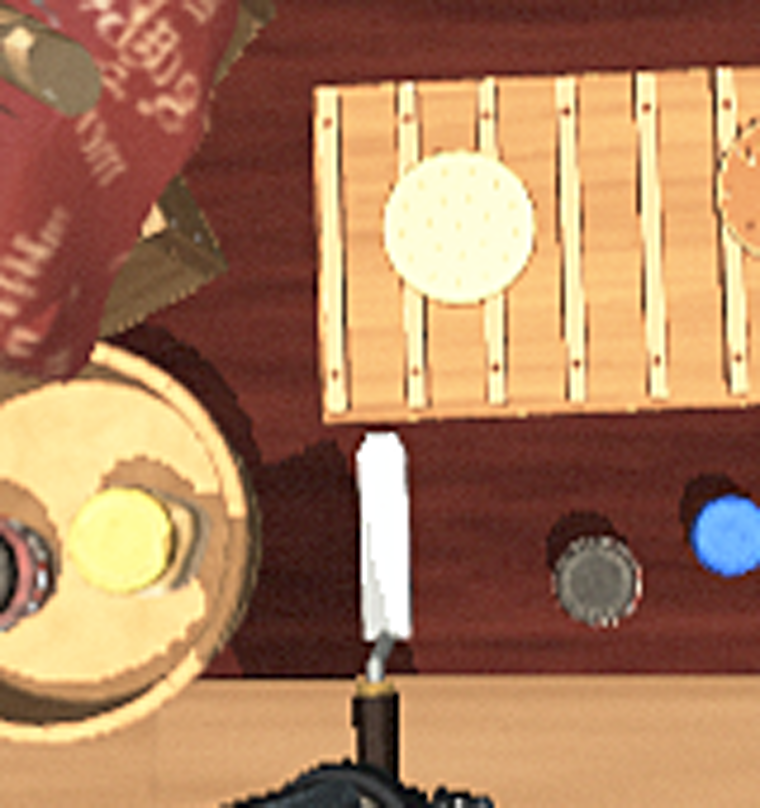

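```bash
sed -i 's/f=760\/t.shape\[1\]/f=min(760\/t.shape[1],590\/t.shape[0])/' lk.py; python3 -c "
from h import *
for v,l,r in ((440+40,358,408),(600,363,411)):
    for e in (l,r): print(wb(*onz(pt,180+e/4.75,105+v/4.75,.0135)[:2]).round(1))
"
```

```text
[-126.7  188.9]
[-127.9  161.4]
[-192.4  188.3]
[-193.5  162. ]
```

```bash
python3 -m jog '[[0.005,[-0.008,0,0],0],[0.005,[-0.02,-0.0005,0],0],[0.005,[-0.035,-0.0005,0],0],[0.005,[-0.05,-0.0005,0],0],[0.005,[-0.055,-0.0005,0],0]]' 
python3 lk.py 13 105,275,180,340
```

```text
t: 13.9
tool_pos: [0.3631, 0.1648, 0.0474]
orientation: [0.059, -3.134, -0.032]
ft_force: [-0.0, 0.5, -1.3]
opening: 0.0204
t 14.00 tcp [361.4 164.7  47.2] yaw -177.85 F [ 0.1  0.7 -1.3] op 0.0205 | shift mm [ 366.9 -152.    47.3] turn -177.85
tcp board [-241.   175.4]
```

View pics/ct13.png

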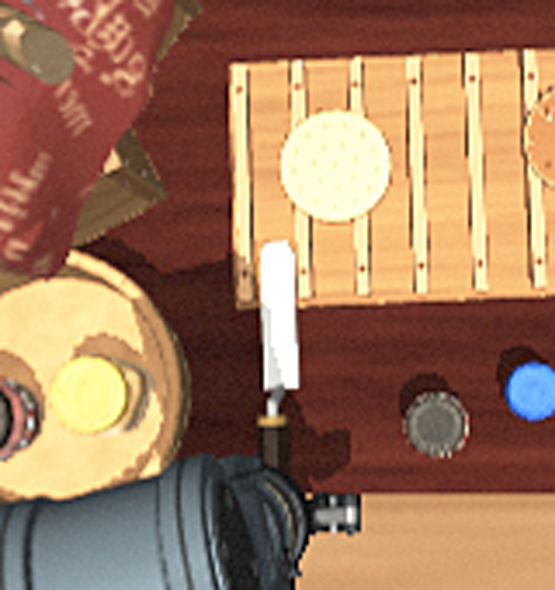

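View pics/s13.png

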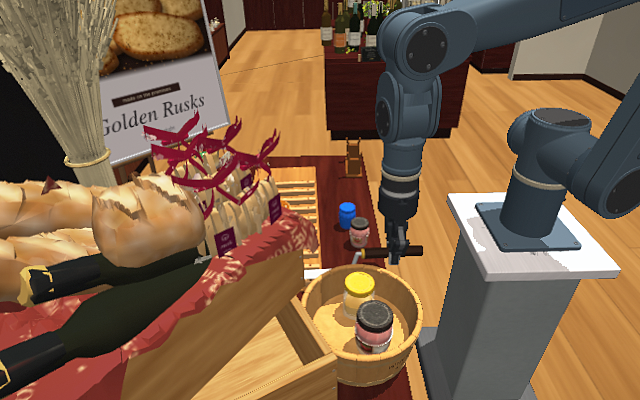

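```bash
python3 -m jog '[[0.005,[-0.008,0.0005,0],0],[0.005,[-0.02,0.0005,0],0],[0.005,[-0.035,0.0005,0],0],[0.005,[-0.048,0.0005,0],0],[0.005,[-0.052,0.0005,0],0]]' 
python3 -m jog '[[0.005,[-0.008,0,0],0],[0.005,[-0.02,0,0],0],[0.005,[-0.035,0,0],0],[0.005,[-0.047,0,0],0],[0.005,[-0.05,0,0],0]]' 
python3 lk.py 14 105,275,180,340
```

```text
t: 14.42
tool_pos: [0.4149, 0.1673, 0.0469]
orientation: [0.058, -3.133, -0.032]
ft_force: [-0.5, -0.0, -1.4]
opening: 0.0202
t: 14.83
tool_pos: [0.4664, 0.1692, 0.0467]
orientation: [0.058, -3.135, -0.032]
ft_force: [-0.0, 0.2, -0.9]
opening: 0.0202
t 14.93 tcp [464.8 169.1  46.4] yaw -177.87 F [-0.8 -0.4 -1.7] op 0.0200 | shift mm [ 470.4 -152.7   47.1] turn -177.87
tcp board [-137.4  175.9]
```

View pics/ct14.png

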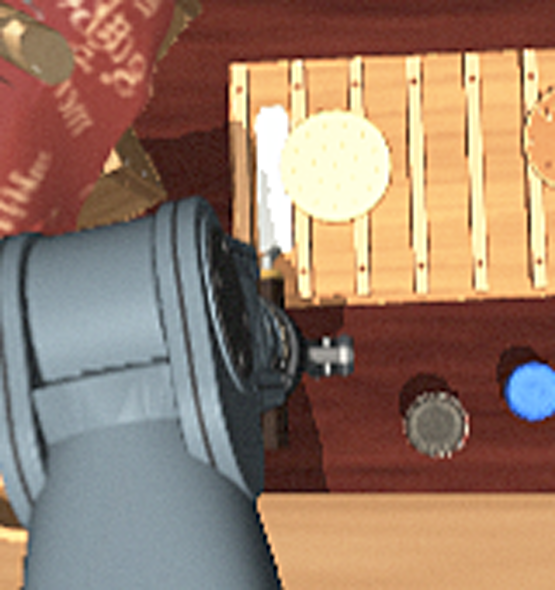

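View pics/s14.png

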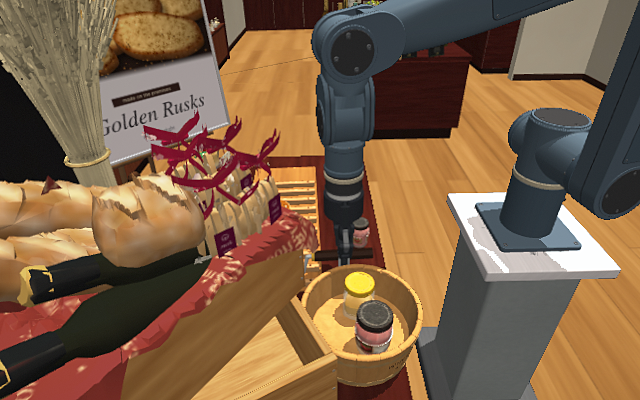

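```bash
python3 -m jog '[[0.005,[0,0,-0.006],0],[0.005,[0,0,-0.012],0],[0.005,[0,-0.002,-0.015],0],[0.005,[0,-0.008,-0.017],0],[0.005,[0,-0.014,-0.019],0]]' 
python3 lk.py 15
```

```text
t: 15.35
tool_pos: [0.4655, 0.1544, 0.0659]
orientation: [0.059, -3.133, -0.032]
ft_force: [-0.0, -0.1, -1.3]
opening: 0.0201
t 15.45 tcp [465.8 153.8  65.7] yaw -177.94 F [-0.3  0.2 -1.5] op 0.0200 | shift mm [ 470.5 -138.3   66.3] turn -177.94
tcp board [-137.1  160.5]
```

View pics/ct15.png

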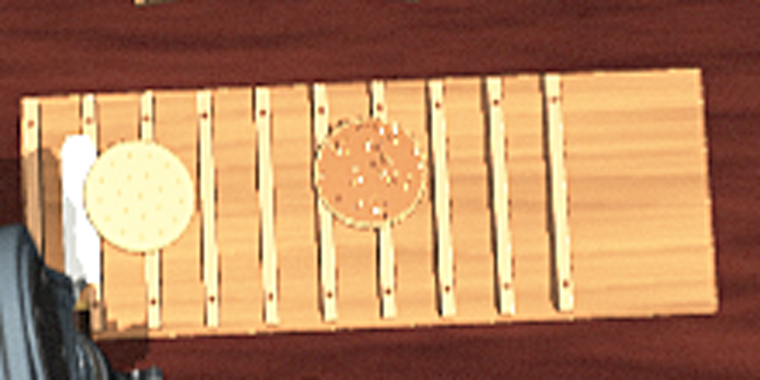

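```bash
python3 -m jog '[[0.005,[0,-0.007,-0.004],0],[0.005,[0,-0.012,-0.009],0],[0.005,[0,-0.016,-0.015],0],[0.005,[0,-0.018,-0.022],0],[0.005,[0,-0.02,-0.027],0]]' 
python3 lk.py 16
```

```text
t: 15.87
tool_pos: [0.4672, 0.1329, 0.0936]
orientation: [0.055, -3.135, -0.031]
ft_force: [0.1, 0.1, -1.3]
opening: 0.0199
t 15.97 tcp [467.9 133.1  94. ] yaw -177.97 F [ 0.1  1.1 -1.1] op 0.0202 | shift mm [ 472.  -118.3   93.5] turn -177.97
tcp board [-135.7  139.8]
```

View pics/ct16.png

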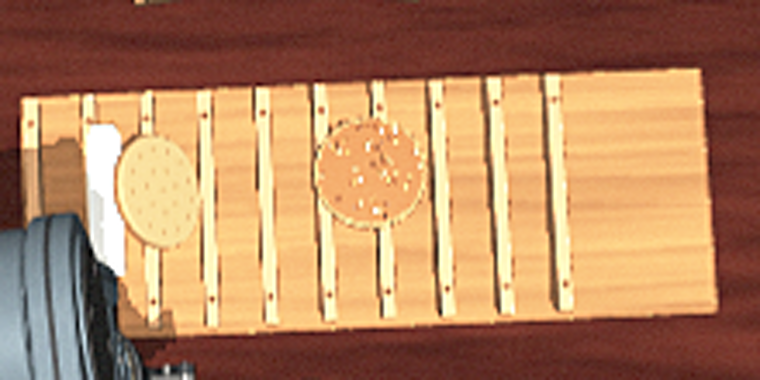

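```bash
python3 -m jog '[[0.005,[0,-0.008,-0.003],0],[0.005,[0,-0.018,-0.006],0],[0.005,[0,-0.03,-0.008],0],[0.005,[0,-0.04,-0.008],0],[0.005,[0,-0.046,-0.008],0]]' 
python3 lk.py 17
```

```text
t: 16.38
tool_pos: [0.4697, 0.0854, 0.1012]
orientation: [0.054, -3.137, -0.031]
ft_force: [-0.2, 0.0, -0.7]
opening: 0.0199
t 16.48 tcp [469.5  85.7 100.9] yaw -178.09 F [ 0.3 -0.  -1. ] op 0.0199 | shift mm [471.7 -72.1 101.6] turn -178.09
tcp board [-135.8   92.4]
```

View pics/ct17.png

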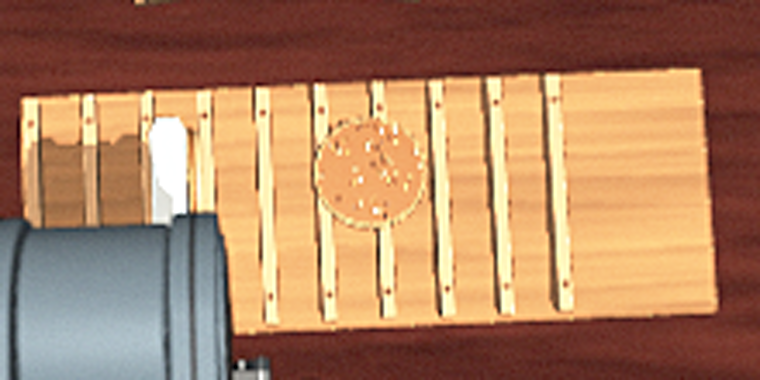

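```bash
python3 -m jog '[[0.005,[0,-0.008,0],0],[0.005,[0,-0.016,0],0],[0.005,[0,-0.024,0],0],[0.005,[0,-0.032,0],0],[0.005,[0,-0.036,0],0]]' 
python3 lk.py 18
```

```text
t: 16.9
tool_pos: [0.4707, 0.0486, 0.1001]
orientation: [0.051, -3.136, -0.03]
ft_force: [0.6, -0.1, -1.2]
opening: 0.0199
t 17.00 tcp [470.8  49.  100.1] yaw -178.16 F [ 0.1 -0.5 -1.7] op 0.0203 | shift mm [471.7 -35.9 101.5] turn -178.16
tcp board [-136.    55.6]
```

View pics/ct18.png

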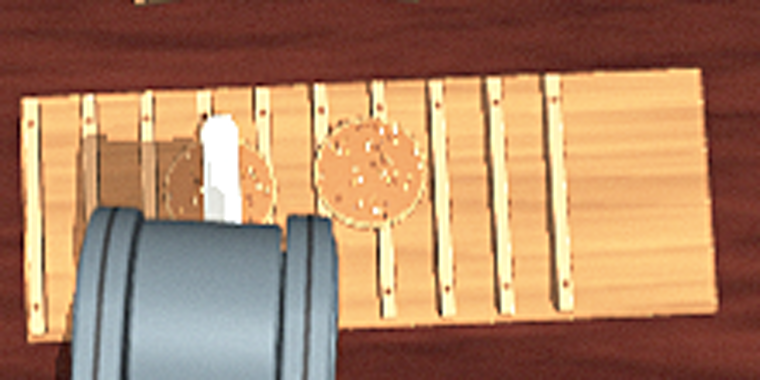

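A flipped too. I raise the blade, retreat and check both breads.

```bash
python3 -m jog '[[0.005,[0,0,-0.008],0],[0.005,[0,0,-0.02],0],[0.005,[0.01,0,-0.032],0],[0.005,[0.03,0,-0.04],0],[0.005,[0.05,0,-0.04],0]]' | head -2
python3 -m jog '[[0.005,[0.02,0,0],0],[0.005,[0.04,-0.01,-0.005],0],[0.005,[0.06,-0.03,-0.01],0],[0.005,[0.08,-0.05,-0.015],0],[0.005,[0.1,-0.08,-0.02],0]]' | head -2
python3 lk.py 19
```

```text
t: 17.42
tool_pos: [0.4227, 0.0467, 0.1441]
t: 17.83
tool_pos: [0.325, -0.0363, 0.1643]
t 17.93 tcp [324.6 -40.3 164.9] yaw -178.53 F [ 0.8  0.8 -1.5] op 0.0201 | shift mm [324.1  46.  164.3] turn -178.53
tcp board [-285.5  -28.1]
```

View pics/ct19.png

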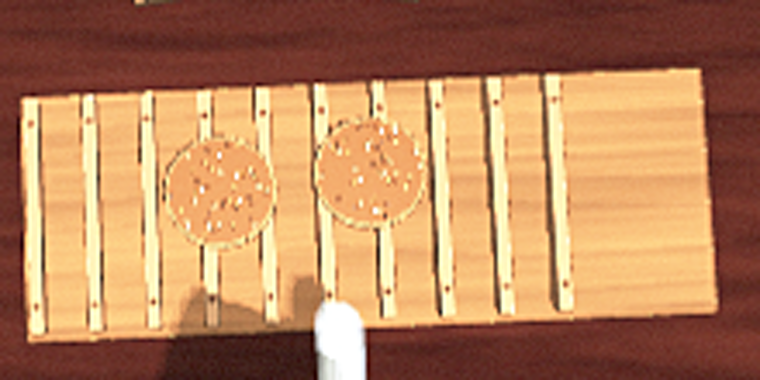

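View pics/s19.png

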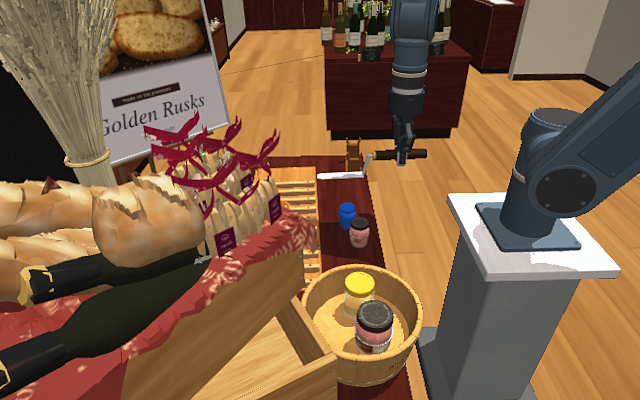

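Both breads show full round brown seeded faces: A at crop (220,190), B at (371,172). Each lies across two slats. Now I take the knife back to the rest.

```bash
python3 -m jog '[[0.005,[0,-0.02,0],-4],[0.005,[0,-0.045,0],-10],[0.005,[0,-0.075,0],-16],[0.005,[0,-0.105,0],-22],[0.005,[0,-0.135,0],-28]]' | head -2
python3 -c "
from h import *
to(.4068,-.317,.16,-92.25)"
```

```text
t: 18.35
tool_pos: [0.3289, -0.1764, 0.1642]
t 18.35 tcp [ 328.9 -176.4  164.2] yaw -150.17 F [ 0.9  0.8 -1.7] op 0.0202 | shift mm [   2.5 -160.8    2.6] turn -57.92
```

```bash
python3 -m jog '[[0.005,[0,-0.025,0],-6],[0.005,[0.001,-0.05,0],-12],[0.005,[0.002,-0.08,0.001],-18],[0.005,[0.002,-0.105,0.002],-24],[0.005,[0.002,-0.125,0.002],-30]]' | head -2
python3 -c "
from h import *
to(.4068,-.317,.16,-92.25)"
```

```text
t: 18.77
tool_pos: [0.3913, -0.2873, 0.1617]
t 18.77 tcp [ 391.3 -287.3  161.7] yaw -119.86 F [-0.4  1.1 -1.3] op 0.0200 | shift mm [ 18.  -28.3   1.4] turn -27.61
```

```bash
python3 -m jog '[[0.005,[0.005,-0.008,0],-6],[0.005,[0.009,-0.015,0],-12],[0.005,[0.013,-0.021,0.001],-18],[0.005,[0.018,-0.028,0.001],-24],[0.005,[0.018,-0.028,0.001],-27.6]]' | head -2
python3 -m jog '[[0.005,[0,0,0],0],[0.005,[0,0,0],0],[0.005,[0,0,0],0],[0.005,[0,0,0],0],[0.005,[0,0,0],0]]' | head -2
python3 -c "
from h import *
save('top','t20.png');save('wrist','w20.png')
to(.4068,-.317,.100,-92.25)
cv2.imwrite('pics/ct20.png',cv2.resize(cv2.imread('pics/t20.png')[180:270,330:530],None,fx=4,fy=4))"
```

```text
t: 19.18
tool_pos: [0.4085, -0.3178, 0.1612]
t: 19.6
tool_pos: [0.4086, -0.3176, 0.1614]
t 19.70 tcp [ 408.5 -317.6  161.3] yaw -91.97 F [-0.3  0.1 -2.3] op 0.0202 | shift mm [ 0.2  2.2 61.3] turn 0.28
```

View pics/ct20.png

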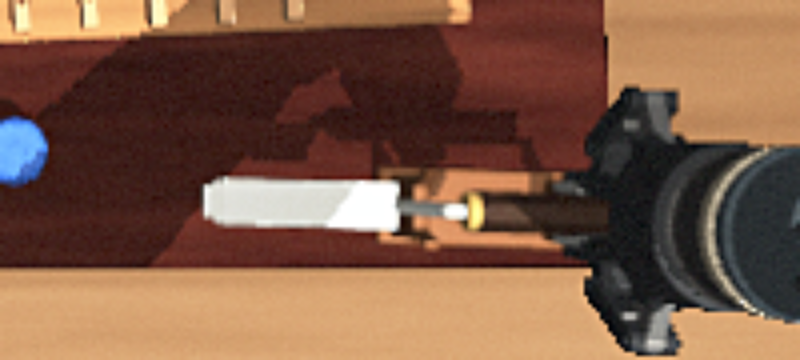

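View pics/w20.png

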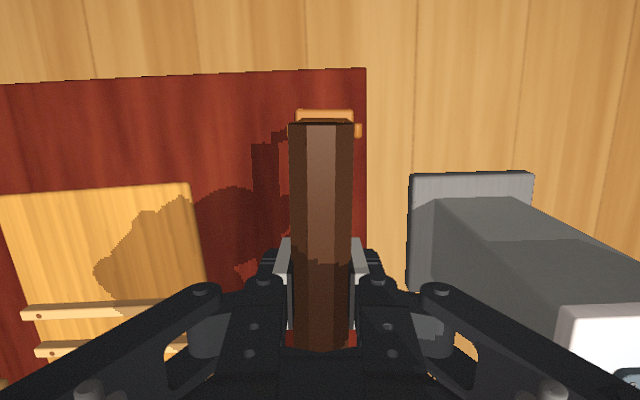

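```bash
python3 -m jog '[[0.005,[0,0.001,0.01],0.3],[0.005,[0,0.002,0.025],0.3],[0.005,[0,0.002,0.04],0.3],[0.005,[0,0.002,0.055],0.3],[0.005,[0,0.002,0.06],0.3]]' | head -2
python3 -m jog '[[0.005,[0,0,0.005],0],[0.005,[0,0,0.012],0],[0.005,[0,0,0.018],0],[0.005,[0,0,0.022],0],[0.005,[0,0,0.022],0]]'
python3 -c "
from h import *
to(.4066,-.317,.0495,-92.25)"
```

```text
t: 20.12
tool_pos: [0.4054, -0.3153, 0.0978]
t: 20.53
tool_pos: [0.4052, -0.3146, 0.075]
orientation: [-2.166, 2.255, 0.013]
ft_force: [-0.4, -0.1, -1.6]
opening: 0.0202
t 20.53 tcp [ 405.2 -314.6   75. ] yaw -92.31 F [-0.4 -0.1 -1.6] op 0.0202 | shift mm [ 2.8 -1.4 25.5] turn -0.06
```

```bash
python3 -m jog '[[0.005,[0.001,-0.001,0.005],0],[0.005,[0.002,-0.0014,0.01],0],[0.005,[0.0028,-0.0014,0.015],0],[0.005,[0.0028,-0.0014,0.019],0],[0.005,[0.0028,-0.0014,0.0195],0]]'
python3 -c "
from h import *
to(.4066,-.317,.0495,-92.25)"
```

```text
t: 20.95
tool_pos: [0.406, -0.3166, 0.0542]
orientation: [-2.165, 2.255, 0.016]
ft_force: [0.4, 0.7, -1.0]
opening: 0.0202
t 20.95 tcp [ 406.  -316.6   54.2] yaw -92.32 F [ 0.4  0.7 -1. ] op 0.0202 | shift mm [ 0.4 -0.6  4.7] turn -0.07
```

```bash
python3 -m jog '[[0.005,[0,-0.0006,0.001],0],[0.005,[0.0004,-0.0006,0.002],0],[0.005,[0.0004,-0.0006,0.003],0],[0.005,[0.0004,-0.0006,0.004],0],[0.005,[0.0004,-0.0006,0.0045],0]]'
python3 -m jog '[[0.005,[0,0,0],0],[0.005,[0,0,0],0],[0.015,[0,0,0],0],[0.02,[0,0,0],0],[0.024,[0,0,0],0]]' 30
```

```text
t: 21.37
tool_pos: [0.4067, -0.317, 0.0498]
orientation: [-2.165, 2.255, 0.016]
ft_force: [-0.5, 0.3, -0.6]
opening: 0.0201
t: 21.78
tool_pos: [0.4068, -0.3171, 0.05]
orientation: [-2.165, 2.255, 0.015]
ft_force: [-0.1, -0.9, -0.4]
opening: 0.0239
```

```bash
python3 -m jog '[[0.03,[0,0,0],0],[0.04,[0,0,0],0],[0.06,[0,0,0],0],[0.06,[0,0,0],0],[0.06,[0,0,0],0]]' 
python3 -m jog '[[0.06,[0,0,-0.015],0],[0.06,[0,0,-0.04],0],[0.06,[0,0,-0.08],0],[0.06,[0,0,-0.11],0],[0.06,[0,0,-0.14],0]]' 
python3 -c "
from h import *
save('wrist','w21.png');save('side','s21.png')
cv2.imwrite('pics/cs21.png',cv2.resize(cv2.imread('pics/s21.png')[120:240,290:440],None,fx=5,fy=4.9))
to(0,0,0,0)"
```

```text
t: 22.2
tool_pos: [0.4069, -0.3172, 0.0502]
orientation: [-2.165, 2.255, 0.015]
ft_force: [-0.6, -0.3, 0.9]
opening: 0.0597
t: 22.62
tool_pos: [0.4063, -0.3197, 0.192]
orientation: [-2.165, 2.255, 0.013]
ft_force: [0.8, -0.8, 0.1]
opening: 0.0599
t 22.72 tcp [ 408.8 -322.2  197. ] yaw -92.31 F [ 1.  -0.5  0.3] op 0.0600 | shift mm [-303.6  423.9  194.5] turn -92.31
```

View pics/w21.png

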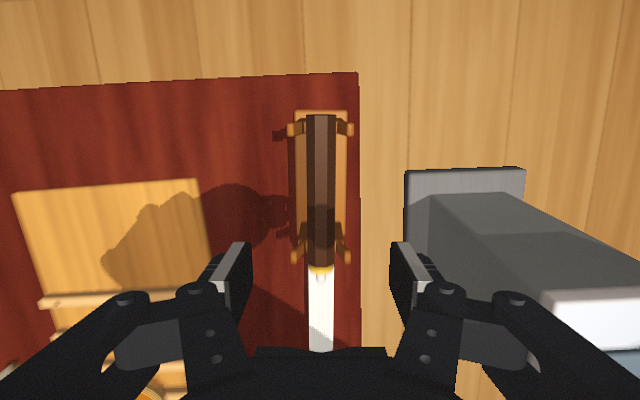

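View pics/cs21.png

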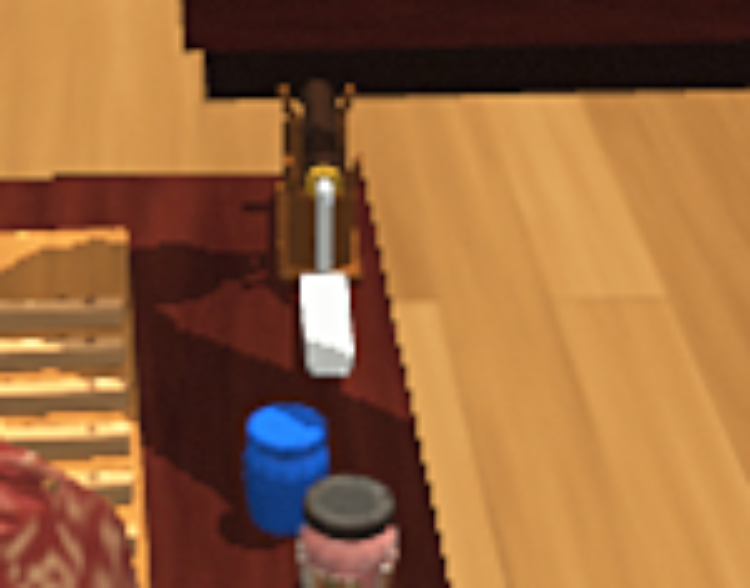

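The knife is home in both notches (wrist (320,190)). Next I look at the bucket.

```bash
python3 -c "
from h import *
p=pt
im=save('top','t22.png')
cv2.imwrite('pics/ct22.png',cv2.resize(cv2.imread('pics/t22.png')[165:275,130:260],None,fx=5.3,fy=5.3,interpolation=cv2.INTER_CUBIC))
h=cv2.cvtColor(im,cv2.COLOR_RGB2HSV)
sub=h[170:270,140:245]
m=((sub[...,0]>22)&(sub[...,0]<33)&(sub[...,1]>120)&(sub[...,2]>150)).astype(np.uint8)
m=cv2.morphologyEx(m,cv2.MORPH_OPEN,np.ones((5,5)))
n,_,s,c=cv2.connectedComponentsWithStats(m)
for i in range(1,n): print('yellow',s[i],c[i]+[140,170])
"
```

```text
(no output)
```

View pics/ct22.png

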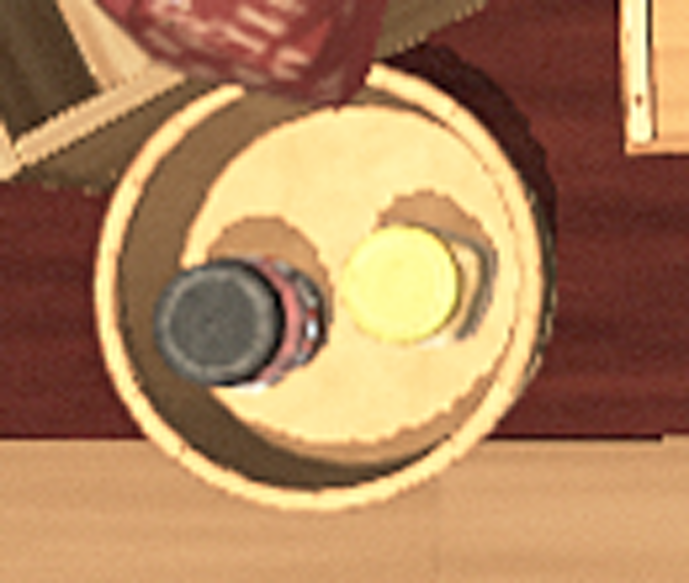

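```bash
python3 -c "
from h import *
print('honey',onz(pt,205.8,218.6,.109),'jam',onz(pt,171.3,225.9,.120),'bucket',onz(pt,190.8,218.8,.096))
for q,z in (((343,284),.109),((460,284),.109),((155,323),.12),((281,323),.12)): print(onz(pt,130+q[0]/5.3,165+q[1]/5.3,z))
print('jar end', bw(0,-260), bw(40,-260),bw(-45,-260))
s=manip.get_state();print(s['joint_positions'])
"
```

```text
honey [0.44213107 0.28403473 0.109     ] jam [0.4253842  0.36178688 0.12      ] bucket [0.44192315 0.32412146 0.096     ]
[0.44228036 0.31042301 0.109     ]
[0.44205125 0.25792469 0.109     ]
[0.42537562 0.39033257 0.12      ]
[0.42518976 0.33411679 0.12      ]
jar end [ 0.6185041  -0.26131697] [ 0.65847594 -0.25981634] [ 0.57353578 -0.26300518]
[-0.80595271  0.02766035  0.00393776  1.54892597  0.01549156 -2.33630548]
```

Jam candidates: the bucket jar (172,226), with a dark lid and pink contents, lid about 24 px; the counter jar (306,227), dark lid and pink but smaller, about 19 px; and the blue jar (334,217), ruled out by colour. The bucket jar is the larger one, and crop c3 confirms it. I go for the honey first.

```bash
python3 -m jog '[[0.0854,[-0.02,-0.005,-0.01],0],[0.0854,[-0.055,-0.01,-0.02],0],[0.0854,[-0.095,-0.02,-0.03],0],[0.0854,[-0.13,-0.03,-0.04],0],[0.0854,[-0.165,-0.03,-0.04],0]]' 60 | head -2
python3 -m jog '[[0.0854,[-0.04,0,0],0],[0.0854,[-0.08,0,0],0],[0.0854,[-0.115,0,0],0],[0.0854,[-0.13,0,0],0],[0.0854,[-0.13,0,0],0]]' | head -2
python3 -c "
from h import *
save('wrist','w23.png')
to(.442,.284,.18,-90)"
```

```text
t: 23.18
tool_pos: [0.4454, -0.1568, 0.2366]
t: 23.6
tool_pos: [0.4497, -0.0236, 0.2367]
t 23.65 tcp [449.9 -25.4 236.7] yaw -92.11 F [ 0.1 -0.5 -0.7] op 0.0856 | shift mm [-308.2   19.8   60.4] turn -2.11
```

View pics/w23.png

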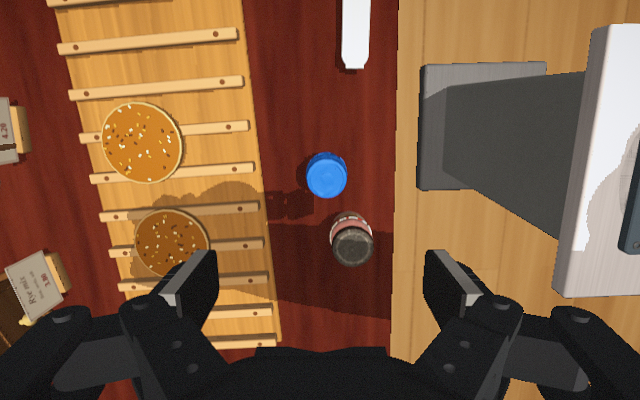

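Both breads look flat with the seeded side up ((143,142) and (172,245)). On to the bucket.

```bash
python3 -m jog '[[0.0854,[-0.03,0.002,0],-1],[0.0854,[-0.07,0.004,0],-2],[0.0854,[-0.11,0.006,0],-2],[0.0854,[-0.15,0.008,0],-2],[0.0854,[-0.18,0.01,0],-2]]' | head -2
python3 -m jog '[[0.0854,[-0.03,0.002,0],0],[0.0854,[-0.06,0.004,0.01],0],[0.0854,[-0.09,0.006,0.02],0],[0.0854,[-0.12,0.008,0.03],0],[0.0854,[-0.128,0.009,0.03],0]]' | head -2
python3 -c "
from h import *
save('wrist','w24.png');save('side','s24.png')
to(.442,.284,.18,-90)"
```

```text
t: 24.07
tool_pos: [0.4464, 0.1559, 0.2376]
t: 24.48
tool_pos: [0.4369, 0.2858, 0.2051]
t 24.58 tcp [437.6 284.1 207.2] yaw -90.10 F [-0.9  0.4 -0.6] op 0.0853 | shift mm [ 0.4 -4.2 27.2] turn -0.10
```

View pics/w24.png

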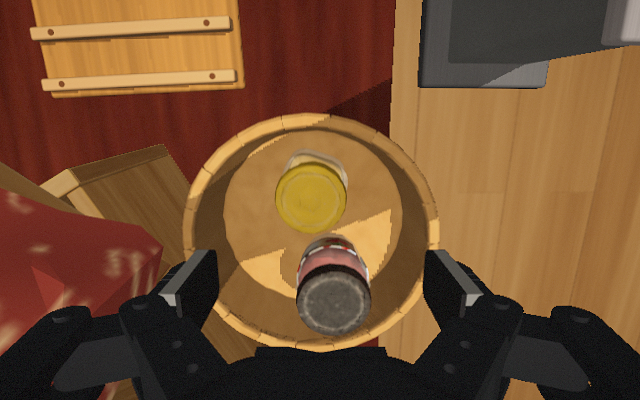

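View pics/s24.png

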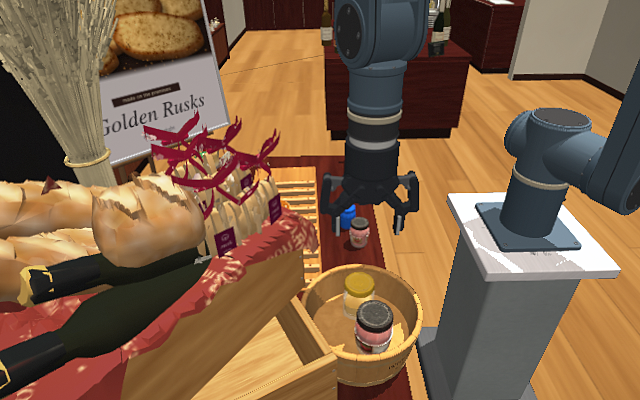

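```bash
python3 -c "
from h import *
p=cams.camera_params('wrist')
print(onz(p,311,199,.109),onz(p,334,301,.12))
to(.442,.284,.066,-90)"
```

```text
[0.44456404 0.28436159 0.109     ] [0.42746221 0.3620775  0.12      ]
t 24.58 tcp [437.6 284.1 207.2] yaw -90.10 F [-0.9  0.4 -0.6] op 0.0853 | shift mm [  1.5  -3.7 141.2] turn -0.10
```

```bash
python3 -m jog '[[0.08,[0,-0.002,0.015],0],[0.08,[0.001,-0.005,0.035],0],[0.08,[0.001,-0.005,0.055],0],[0.08,[0.001,-0.005,0.07],0],[0.08,[0.001,-0.005,0.075],0]]' | head -2
python3 -c "
from h import *
to(.443,.284,.066,-90)"
```

```text
t: 25.0
tool_pos: [0.4423, 0.2808, 0.1293]
t 25.00 tcp [442.3 280.8 129.3] yaw -90.27 F [-0.6  0.  -0.4] op 0.0801 | shift mm [-2.7 -0.6 63.4] turn -0.27
```

```bash
python3 -m jog '[[0.08,[-0.002,-0.0005,0.015],0],[0.08,[-0.003,-0.0005,0.03],0],[0.08,[-0.003,-0.0005,0.045],0],[0.08,[-0.003,-0.0005,0.058],0],[0.08,[-0.003,-0.0005,0.062],0]]'
python3 -m jog '[[0.07,[0,0,0],0],[0.06,[0,0,0],0],[0.05,[0,0,0],0],[0.04,[0,0,0],0],[0.04,[0,0,0],0]]' 50
python3 -m jog '[[0.04,[0,0,0],0],[0.04,[0,0,0],0],[0.04,[0,0,0],0],[0.04,[0,0,0],0],[0.04,[0,0,0],0]]' 60
```

```text
t: 25.42
tool_pos: [0.4425, 0.2823, 0.0658]
orientation: [-2.212, 2.227, 0.007]
ft_force: [-0.7, 0.1, 0.0]
opening: 0.0799
t: 25.83
tool_pos: [0.4438, 0.2823, 0.0677]
orientation: [-2.21, 2.226, 0.004]
ft_force: [-0.3, -1.3, 5.2]
opening: 0.0539
t: 26.25
tool_pos: [0.444, 0.2826, 0.0678]
orientation: [-2.21, 2.225, 0.004]
ft_force: [0.6, 0.8, 1.4]
opening: 0.0536
```

Gripped at 53.6 mm. Lifting straight up, then I carry it in an arc around the robot's side to the bare end.

```bash
python3 -m jog '[[0.04,[0,0,-0.006],0],[0.04,[0,0,-0.018],0],[0.04,[0,0,-0.034],0],[0.04,[0,0,-0.05],0],[0.04,[0,0,-0.066],0]]'
python3 -m jog '[[0.04,[0,0,-0.016],0],[0.04,[0,0,-0.032],0],[0.04,[0,0,-0.048],0],[0.04,[0,0,-0.06],0],[0.04,[0,0,-0.062],0]]'
python3 -c "
from h import *
save('side','s25.png')
x,y=bw(42,-262);print(x,y);to(x,y,.18,-88)"
```

```text
t: 26.67
tool_pos: [0.4434, 0.282, 0.1349]
orientation: [-2.211, 2.226, 0.005]
ft_force: [1.2, -0.9, -2.2]
opening: 0.0538
t: 27.08
tool_pos: [0.4446, 0.2823, 0.2004]
orientation: [-2.207, 2.222, 0.002]
ft_force: [1.0, 0.1, -1.0]
opening: 0.0531
0.6605495660688103 -0.2617398988531216
t 27.13 tcp [444.3 282.2 199.3] yaw -90.38 F [-0.   0.3 -2.3] op 0.0532 | shift mm [ 542.6 -219.8   16.4] turn -2.38
```

View pics/s25.png

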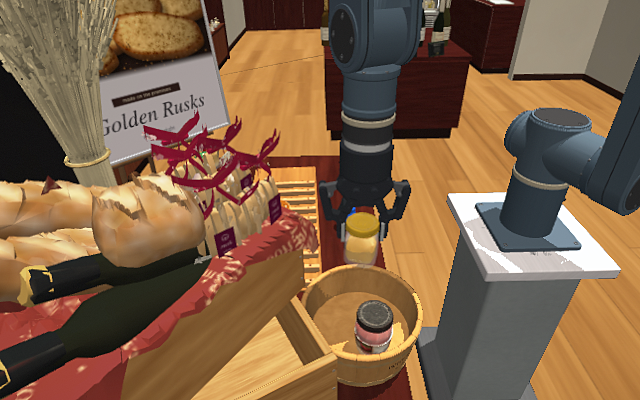

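```bash
python3 -m jog '[[0.04,[0.015,0,0],0],[0.04,[0.045,0,0],0],[0.04,[0.08,0,0],0],[0.04,[0.115,0,0],0],[0.04,[0.15,0,0],0]]' | head -2
python3 -m jog '[[0.04,[0.035,0,0],0],[0.04,[0.07,-0.01,0],0],[0.04,[0.105,-0.02,0],0],[0.04,[0.14,-0.035,0],0],[0.04,[0.17,-0.05,0],0]]' | head -2
python3 -m jog '[[0.04,[0.03,-0.02,0],0],[0.04,[0.06,-0.045,0],0],[0.04,[0.09,-0.07,0],-1],[0.04,[0.12,-0.095,0],-2],[0.04,[0.14,-0.11,0],-2]]' | head -2
python3 -c "
from h import *
x,y=bw(42,-262);print(x,y);to(x,y,.15,-88)"
```

```text
t: 27.55
tool_pos: [0.4423, 0.1309, 0.1968]
t: 27.97
tool_pos: [0.4907, -0.0416, 0.1946]
t: 28.38
tool_pos: [0.6008, -0.1853, 0.1912]
0.6605495660688103 -0.2617398988531216
t 28.38 tcp [ 600.8 -185.3  191.2] yaw -88.45 F [ 0.4  0.4 -1.7] op 0.0536 | shift mm [ 78.3 -57.7  40.7] turn -0.45
```

```bash
python3 -m jog '[[0.04,[0.02,-0.015,0.005],0],[0.04,[0.04,-0.03,0.012],0],[0.04,[0.06,-0.045,0.025],0],[0.04,[0.075,-0.055,0.038],0],[0.04,[0.078,-0.058,0.041],0]]' | head -2
python3 -m jog '[[0.04,[0,0,0],0],[0.04,[0,0,0],0],[0.04,[0,0,0],0],[0.04,[0,0,0],0],[0.04,[0,0,0],0]]' | head -2
python3 -c "
from h import *
s=save('top','t26.png')
cv2.imwrite('pics/ct26.png',cv2.resize(cv2.imread('pics/t26.png')[95:205,380:490],None,fx=5,fy=5))
x,y=bw(42,-262);print(x,y);to(x,y,.0415,-88)"
```

```text
t: 28.8
tool_pos: [0.6599, -0.2635, 0.1435]
t: 29.22
tool_pos: [0.6602, -0.2628, 0.1452]
0.6605495660688103 -0.2617398988531216
t 29.27 tcp [ 660.2 -262.9  145.2] yaw -88.55 F [ 0.2 -0.4 -1.8] op 0.0539 | shift mm [ -0.4  -0.9 103.7] turn -0.55
```

View pics/ct26.png

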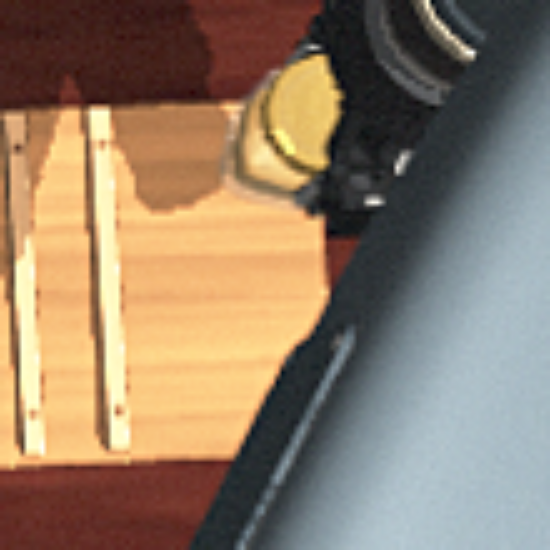

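```bash
python3 -m jog '[[0.04,[0,0,0.01],0],[0.04,[0,-0.001,0.03],0],[0.04,[0,-0.001,0.055],0],[0.04,[0,-0.001,0.075],0],[0.04,[0,-0.001,0.085],0]]' | head -2
python3 -m jog '[[0.04,[0,0,0],0],[0.04,[0,0,0],0],[0.04,[0,0,0],0],[0.04,[0,0,0],0],[0.04,[0,0,0],0]]'
python3 -c "
from h import *
x,y=bw(42,-262);print(x,y);to(x,y,.0415,-88)"
```

```text
t: 29.68
tool_pos: [0.6588, -0.2609, 0.0562]
t: 30.1
tool_pos: [0.6601, -0.2615, 0.0585]
orientation: [-2.249, 2.192, 0.017]
ft_force: [-0.7, -1.2, -2.8]
opening: 0.0535
0.6605495660688103 -0.2617398988531216
t 30.10 tcp [ 660.1 -261.5   58.5] yaw -88.52 F [-0.7 -1.2 -2.8] op 0.0535 | shift mm [ 0.4 -0.6 17. ] turn -0.52
```

```bash
python3 -m jog '[[0.04,[0,0,0.004],0],[0.04,[0,0,0.008],0],[0.04,[0,0,0.012],0],[0.04,[0,0,0.014],0],[0.04,[0,0,0.015],0]]'
python3 -m jog '[[0.04,[0,0,0.001],0],[0.04,[0,0,0.002],0],[0.04,[0,0,0.003],0],[0.04,[0,0,0.003],0],[0.04,[0,0,0.003],0]]'
```

```text
t: 30.52
tool_pos: [0.6593, -0.2611, 0.0423]
orientation: [-2.249, 2.192, 0.02]
ft_force: [-0.2, 0.9, -1.8]
opening: 0.0533
t: 30.93
tool_pos: [0.6591, -0.261, 0.0407]
orientation: [-2.249, 2.192, 0.019]
ft_force: [-3.7, 2.6, 6.1]
opening: 0.0531
```

```bash
python3 -m jog '[[0.055,[0,0,0],0],[0.058,[0,0,0],0],[0.062,[0,0,0],0],[0.07,[0,0,0],0],[0.07,[0,0,0],0]]' 
python3 -m jog '[[0.07,[0,0,-0.015],0],[0.07,[0,0,-0.04],0],[0.07,[0,0,-0.08],0],[0.07,[0,0,-0.115],0],[0.07,[0,0,-0.14],0]]' | head -2
python3 -m jog '[[0.08,[-0.03,0.02,0],0],[0.08,[-0.06,0.045,0],0],[0.08,[-0.09,0.07,0],0],[0.08,[-0.12,0.095,0],0],[0.08,[-0.15,0.12,0],0]]' | head -2
python3 lk.py 27 95,255,140,490
python3 -c "
from h import *
to(.427,.362,.2,-70)"
```

```text
t: 31.35
tool_pos: [0.6593, -0.2611, 0.0405]
orientation: [-2.249, 2.192, 0.019]
ft_force: [-0.9, -0.2, -0.9]
opening: 0.0702
t: 31.77
tool_pos: [0.6614, -0.2628, 0.1847]
t: 32.18
tool_pos: [0.5365, -0.1149, 0.1861]
t 32.28 tcp [ 532.3 -111.2  184.6] yaw -88.31 F [-0.1 -0.9 -0. ] op 0.0802 | shift mm [-124.9  526.9  191.2] turn -88.31
tcp board [ -80.6 -106.7]
t 32.28 tcp [ 532.3 -111.2  184.6] yaw -88.31 F [-0.1 -0.9 -0. ] op 0.0802 | shift mm [-476.2   91.4   -9.4] turn -18.31
```

View pics/ct27.png

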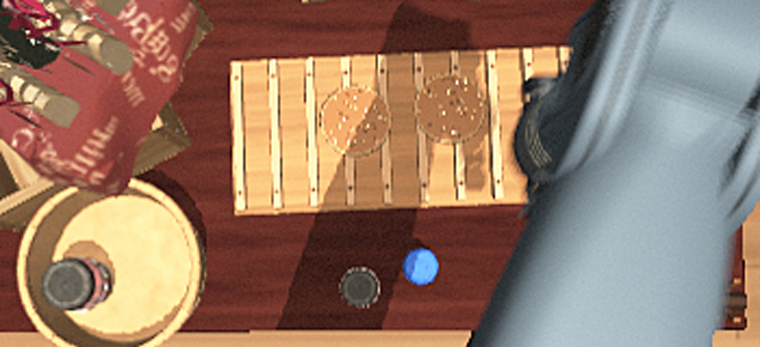

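```bash
python3 -m jog '[[0.0854,[-0.03,0.01,-0.005],-2],[0.0854,[-0.065,0.03,-0.01],-5],[0.0854,[-0.1,0.05,-0.01],-8],[0.0854,[-0.135,0.07,-0.01],-11],[0.0854,[-0.17,0.09,-0.01],-14]]' | head -2
python3 -c "
from h import *
to(.427,.362,.2,-70)"
```

```text
t: 32.7
tool_pos: [0.4372, 0.0569, 0.1979]
t 32.70 tcp [437.2  56.9 197.9] yaw -74.22 F [ 1.3  0.4 -0.1] op 0.0855 | shift mm [-296.4  -73.2    1.1] turn -4.22
```

```bash
python3 -m jog '[[0.0854,[-0.03,-0.01,0],-1],[0.0854,[-0.065,-0.02,0],-2],[0.0854,[-0.1,-0.03,0],-3],[0.0854,[-0.135,-0.035,0],-4],[0.0854,[-0.17,-0.042,0],-4]]' | head -2
python3 -m jog '[[0.0854,[-0.035,-0.01,0],0],[0.0854,[-0.07,-0.02,0],0],[0.0854,[-0.1,-0.025,0],0],[0.0854,[-0.12,-0.03,0],0],[0.0854,[-0.12,-0.03,0],0]]' | head -2
python3 -c "
from h import *
save('wrist','w28.png');save('top','t28.png')
cv2.imwrite('pics/ct28.png',cv2.resize(cv2.imread('pics/t28.png')[95:255,140:490],None,fx=2.17,fy=2.17))
to(.427,.362,.064,-70)"
```

```text
t: 33.12
tool_pos: [0.4318, 0.2336, 0.2003]
t: 33.53
tool_pos: [0.4192, 0.3607, 0.2016]
t 33.63 tcp [419.7 357.2 201.7] yaw -70.11 F [-0.1 -0.4 -0.2] op 0.0851 | shift mm [ -0.4  -8.7 137.7] turn -0.11
```

View pics/w28.png

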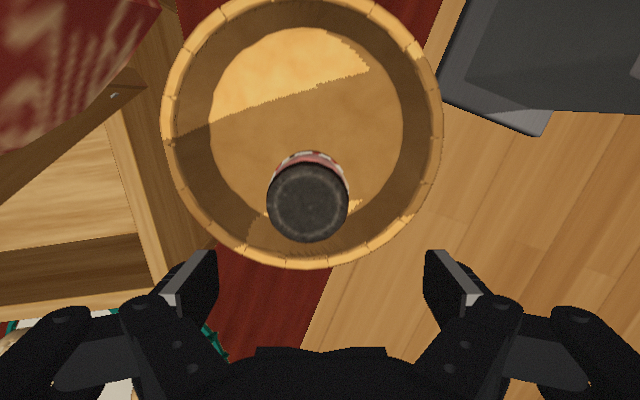

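View pics/ct28.png

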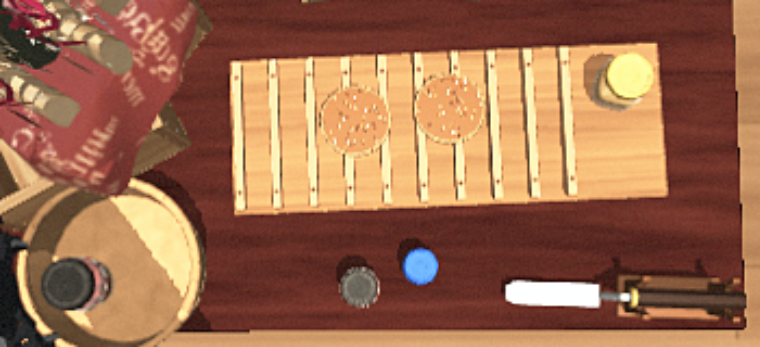

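```bash
python3 -c "
from h import *
p=cams.camera_params('wrist')
X=onz(p,307,202,.12);print(X)
print('top',onz(pt,140+69/2.17,95+284/2.17,.12))
to(X[0],X[1],.064,-70)"
```

```text
[0.42816745 0.35828986 0.12      ]
top [0.42543708 0.36061238 0.12      ]
t 33.63 tcp [419.7 357.2 201.7] yaw -70.11 F [-0.1 -0.4 -0.2] op 0.0851 | shift mm [  3.5  -8.6 137.6] turn -0.11
```

```bash
python3 -m jog '[[0.0854,[0.001,-0.004,0.01],0],[0.0854,[0.001,-0.008,0.03],0],[0.0854,[0.001,-0.008,0.05],0],[0.0854,[0.001,-0.008,0.065],0],[0.0854,[0.001,-0.008,0.07],0]]' | head -2
python3 -c "
from h import *
save('wrist','w29.png')
p=cams.camera_params('wrist')
to(.427,.3605,.064,-70)"
```

```text
t: 34.05
tool_pos: [0.4263, 0.3572, 0.1278]
t 34.10 tcp [426.2 357.3 128. ] yaw -70.24 F [ 0.4 -0.5  0.4] op 0.0853 | shift mm [-2.1 -2.3 64.1] turn -0.24
```

View pics/w29.png

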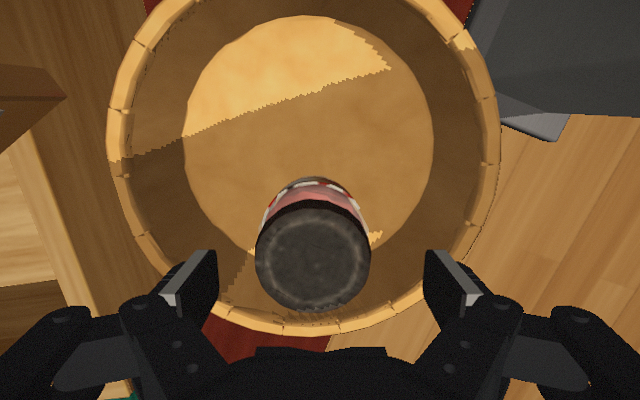

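```bash
python3 -c "
from h import *
p=cams.camera_params('wrist')
X=onz(p,312,258,.12);print(X)
to(X[0],X[1],.064,-70)"
```

```text
[0.42787112 0.36265507 0.12      ]
t 34.10 tcp [426.2 357.3 128. ] yaw -70.24 F [ 0.4 -0.5  0.4] op 0.0853 | shift mm [-3.8 -3.8 64.1] turn -0.24
```

```bash
python3 -m jog '[[0.08,[-0.001,-0.001,0.008],0],[0.08,[-0.003,-0.003,0.022],0],[0.08,[-0.003,-0.003,0.038],0],[0.08,[-0.003,-0.003,0.054],0],[0.08,[-0.003,-0.003,0.062],0]]'
python3 -m jog '[[0.075,[0,0,0],0],[0.065,[0,0,0],0],[0.055,[0,0,0],0],[0.05,[0,0,0],0],[0.05,[0,0,0],0]]' 60
python3 -m jog '[[0.05,[0,0,0],0],[0.05,[0,0,0],0],[0.05,[0,0,0],0],[0.05,[0,0,0],0],[0.05,[0,0,0],0]]' 80
```

```text
t: 34.52
tool_pos: [0.4273, 0.3609, 0.0646]
orientation: [2.568, -1.807, -0.02]
ft_force: [-0.3, -0.4, -0.3]
opening: 0.0801
t: 34.93
tool_pos: [0.4286, 0.3615, 0.0661]
orientation: [-2.568, 1.807, 0.018]
ft_force: [1.5, 0.9, 0.9]
opening: 0.0581
t: 35.35
tool_pos: [0.4285, 0.3616, 0.0663]
orientation: [-2.568, 1.807, 0.018]
ft_force: [0.1, -0.2, -0.1]
opening: 0.058
```

```bash
python3 -m jog '[[0.05,[0,0,-0.006],0],[0.05,[0,0,-0.018],0],[0.05,[0,0,-0.034],0],[0.05,[0,0,-0.05],0],[0.05,[0,0,-0.066],0]]'
python3 -m jog '[[0.05,[0,0,-0.016],0],[0.05,[0,0,-0.032],0],[0.05,[0,0,-0.048],0],[0.05,[0,0,-0.06],0],[0.05,[0,0,-0.065],0]]'
python3 -c "
from h import *
save('side','s30.png')
x,y=bw(-45,-262);print(x,y);to(x,y,.19,-88)"
```

```text
t: 35.77
tool_pos: [0.4286, 0.3608, 0.1331]
orientation: [-2.569, 1.808, 0.019]
ft_force: [-0.2, -0.2, -3.9]
opening: 0.0579
t: 36.18
tool_pos: [0.43, 0.3609, 0.201]
orientation: [-2.566, 1.806, 0.017]
ft_force: [-0.2, 0.8, -2.7]
opening: 0.0577
0.5736108109717547 -0.26500377111995427
t 36.23 tcp [430.2 360.9 201.1] yaw -70.28 F [ 0.3  0.5 -3.5] op 0.0579 | shift mm [637.7  76.2   4.2] turn 17.72
```

View pics/s30.png

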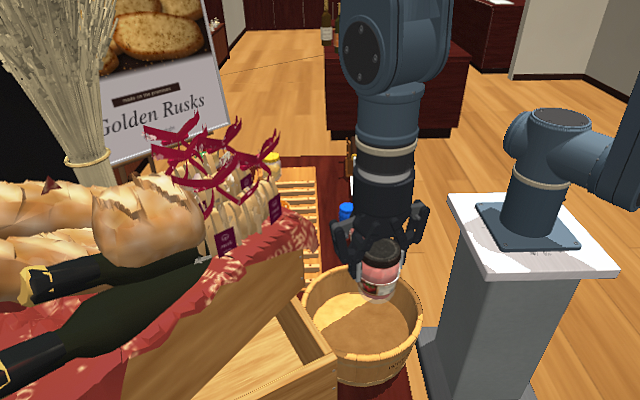

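```bash
python3 -m jog '[[0.05,[0.014,0.005,0],2],[0.05,[0.042,0.015,0],4],[0.05,[0.075,0.027,0],8],[0.05,[0.108,0.039,0],12],[0.05,[0.141,0.051,0],16]]' | head -2
python3 -c "
from h import *
x,y=bw(-45,-262);to(x,y,.19,-88)"
```

```text
t: 36.65
tool_pos: [0.4288, 0.2096, 0.1984]
t 36.65 tcp [428.8 209.6 198.4] yaw -86.41 F [ 0.6  0.1 -3.6] op 0.0576 | shift mm [ 482.8 -114.9    3.1] turn 1.59
```

```bash
python3 -m jog '[[0.05,[0.035,0,0],1],[0.05,[0.07,0,0],1.6],[0.05,[0.105,-0.005,0],1.6],[0.05,[0.14,-0.01,0],1.6],[0.05,[0.17,-0.02,0],1.6]]' | head -2
python3 -m jog '[[0.05,[0.035,-0.01,0],0],[0.05,[0.07,-0.02,0],0],[0.05,[0.105,-0.03,0],0],[0.05,[0.14,-0.04,0],0],[0.05,[0.17,-0.05,0],0]]' | head -2
python3 -c "
from h import *
x,y=bw(-45,-262);to(x,y,.16,-88)"
```

```text
t: 37.07
tool_pos: [0.4581, 0.0391, 0.1959]
t: 37.48
tool_pos: [0.5134, -0.1313, 0.1927]
t 37.48 tcp [ 513.4 -131.3  192.7] yaw -88.12 F [ 0.3  0.9 -4.3] op 0.0579 | shift mm [135.9 -56.1  30.9] turn -0.12
```

```bash
python3 -m jog '[[0.05,[0.035,-0.014,0],0],[0.05,[0.07,-0.028,0.005],0],[0.05,[0.1,-0.042,0.015],0],[0.05,[0.125,-0.052,0.025],0],[0.05,[0.136,-0.056,0.031],0]]' | head -2
python3 -m jog '[[0.05,[0,0,0],0],[0.05,[0,0,0],0],[0.05,[0,0,0],0],[0.05,[0,0,0],0],[0.05,[0,0,0],0]]' | head -2
python3 -c "
from h import *
save('wrist','w31.png');save('side','s31.png')
cv2.imwrite('pics/cs31.png',cv2.resize(cv2.imread('pics/s31.png')[80:220,260:440],None,fx=4.2,fy=4.2))
x,y=bw(-45,-262);to(x,y,.040,-88)"
```

```text
t: 37.9
tool_pos: [0.5734, -0.2686, 0.1563]
t: 38.32
tool_pos: [0.5736, -0.2673, 0.1576]
t 38.42 tcp [ 573.7 -267.7  157.6] yaw -88.22 F [ 0.4  0.1 -3.9] op 0.0578 | shift mm [ -1.7  -1.5 117.6] turn -0.22
```

View pics/w31.png

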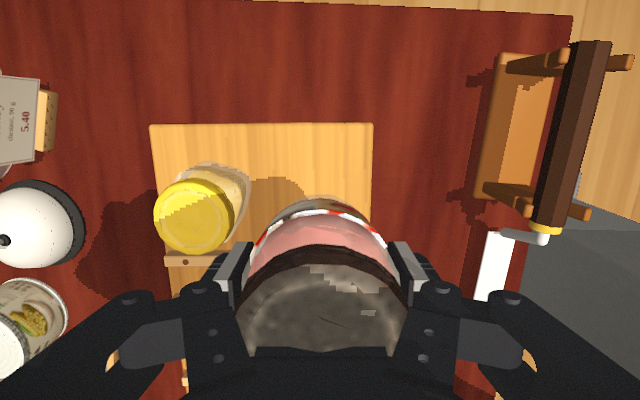

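View pics/cs31.png

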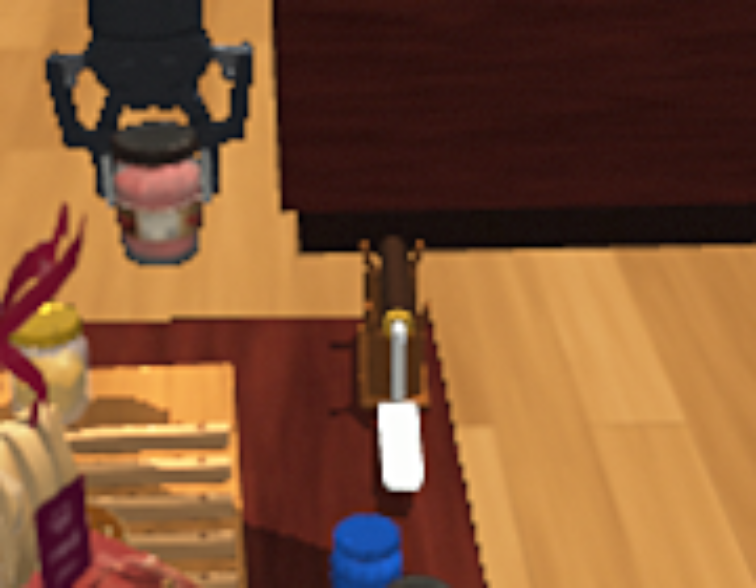

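```bash
python3 -m jog '[[0.05,[-0.001,-0.001,0.01],0],[0.05,[-0.002,-0.0015,0.03],0],[0.05,[-0.002,-0.0015,0.055],0],[0.05,[-0.002,-0.0015,0.08],0],[0.05,[-0.002,-0.0015,0.098],0]]' | head -2
python3 -m jog '[[0.05,[0,0,0],0],[0.05,[0,0,0],0],[0.05,[0,0,0],0],[0.05,[0,0,0],0],[0.05,[0,0,0],0]]'
python3 -c "
from h import *
x,y=bw(-45,-262);to(x,y,.040,-88)"
```

```text
t: 38.83
tool_pos: [0.5727, -0.2636, 0.0567]
t: 39.25
tool_pos: [0.5743, -0.2644, 0.0593]
orientation: [2.254, -2.184, -0.021]
ft_force: [0.0, -0.2, -3.9]
opening: 0.0577
t 39.25 tcp [ 574.3 -264.4   59.3] yaw -88.18 F [ 0.  -0.2 -3.9] op 0.0577 | shift mm [ 0.7  0.5 19.3] turn -0.18
```

```bash
python3 -m jog '[[0.05,[0,0,0.005],0],[0.05,[0,0,0.009],0],[0.05,[0,0,0.013],0],[0.05,[0,0,0.016],0],[0.05,[0,0,0.017],0]]'
python3 -m jog '[[0.05,[0,0,0.001],0],[0.05,[0,0,0.002],0],[0.05,[0,0,0.0025],0],[0.05,[0,0,0.0025],0],[0.05,[0,0,0.0025],0]]'
```

```text
t: 39.67
tool_pos: [0.5733, -0.2639, 0.041]
orientation: [2.254, -2.183, -0.024]
ft_force: [-0.1, -0.8, -4.4]
opening: 0.0577
t: 40.08
tool_pos: [0.5731, -0.2639, 0.039]
orientation: [2.254, -2.183, -0.024]
ft_force: [-1.8, 1.4, -0.6]
opening: 0.0574
```

```bash
python3 -m jog '[[0.06,[0,0,0],0],[0.062,[0,0,0],0],[0.066,[0,0,0],0],[0.072,[0,0,0],0],[0.072,[0,0,0],0]]' 
python3 -m jog '[[0.072,[0,0,-0.015],0],[0.072,[0,0,-0.04],0],[0.072,[0,0,-0.08],0],[0.072,[0,0,-0.115],0],[0.072,[0,0,-0.14],0]]' | head -2
python3 -m jog '[[0.072,[-0.02,0.03,-0.01],0],[0.072,[-0.04,0.06,-0.02],0],[0.072,[-0.06,0.09,-0.03],0],[0.072,[-0.08,0.12,-0.04],0],[0.072,[-0.1,0.15,-0.04],0]]' | head -2
python3 -m jog '[[0.072,[-0.02,0.02,0],0],[0.072,[-0.05,0.03,0],0],[0.072,[-0.08,0.04,0],0],[0.072,[-0.11,0.04,0],0],[0.072,[-0.14,0.04,0],0]]' | head -2
python3 lk.py 32 95,255,140,490
python3 -c "
from h import *
save('wrist','w32.png')"
```

```text
t: 40.5
tool_pos: [0.5737, -0.2642, 0.0397]
orientation: [2.254, -2.183, -0.021]
ft_force: [-0.0, 0.1, -0.4]
opening: 0.0722
t: 40.92
tool_pos: [0.5766, -0.2658, 0.184]
t: 41.33
tool_pos: [0.4236, -0.1707, 0.2283]
t: 41.75
tool_pos: [0.3788, -0.031, 0.2296]
t 41.85 tcp [378.9 -28.8 229.7] yaw -87.86 F [-0.  -0.2  0.2] op 0.0718 | shift mm [-42.2 377.4 230.1] turn -87.86
tcp board [-230.7  -18.7]
```

View pics/ct32.png

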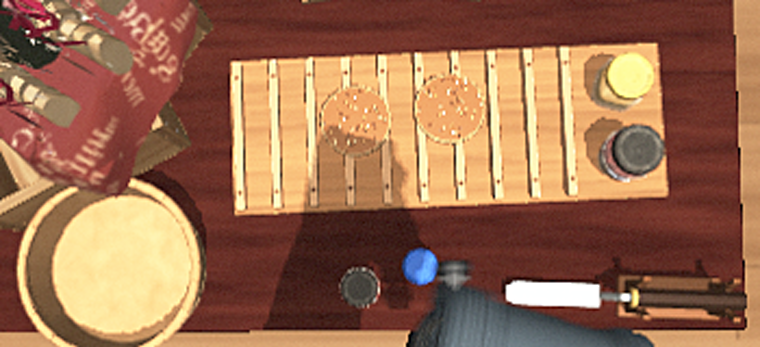

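View pics/w32.png

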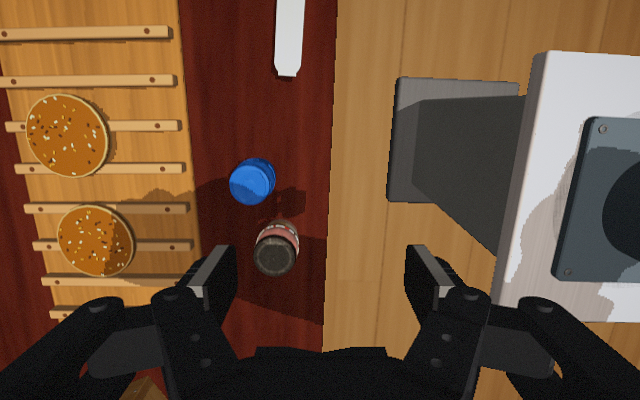

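View pics/s32.png

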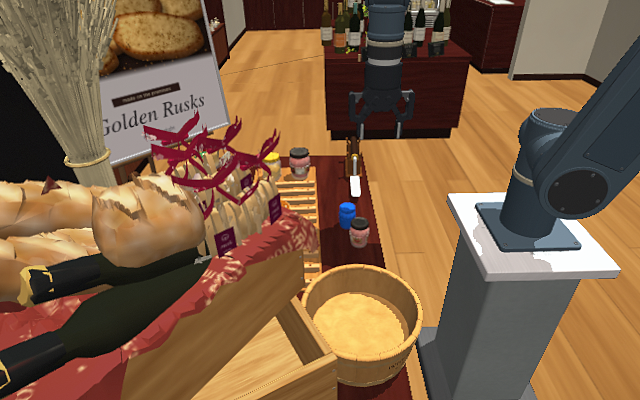

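```bash
python3 -c "
from h import *
p=cams.camera_params('wrist')
f=2.1714
for n,a,w in (('A',(355,121),(95,241)),('B',(450,108),(67,135))):
    print(n,wb(*onz(pt,140+a[0]/f,95+a[1]/f,.033)[:2]).round(1),wb(*onz(p,*w,.033)[:2]).round(1))
im=cv2.imread('pics/w32.png')
cv2.imwrite('pics/cw32.png',cv2.resize(im[70:300,0:210],None,fx=2.55,fy=2.55,interpolation=cv2.INTER_CUBIC))
t=cv2.imread('pics/t32.png');cv2.imwrite('pics/ck32.png',cv2.resize(t[100:250,360:490],None,fx=4,fy=4,interpolation=cv2.INTER_CUBIC))
"
```

```text
A [ 9.4 56.9] [11.6 52.2]
B [ 19.8 -56.3] [ 20.5 -60.6]
```

View pics/cw32.png

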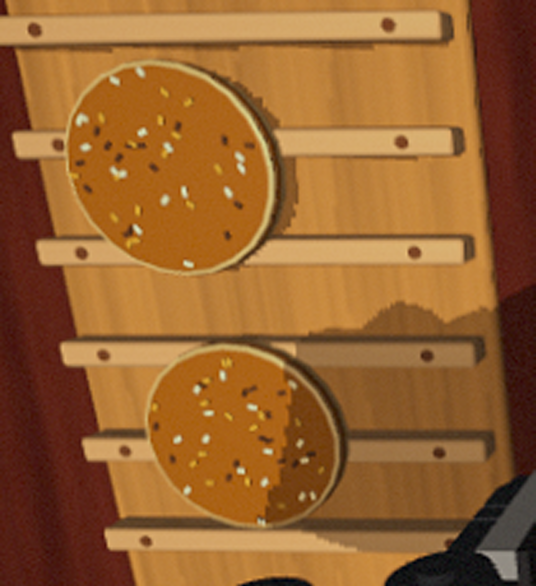

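View pics/ck32.png

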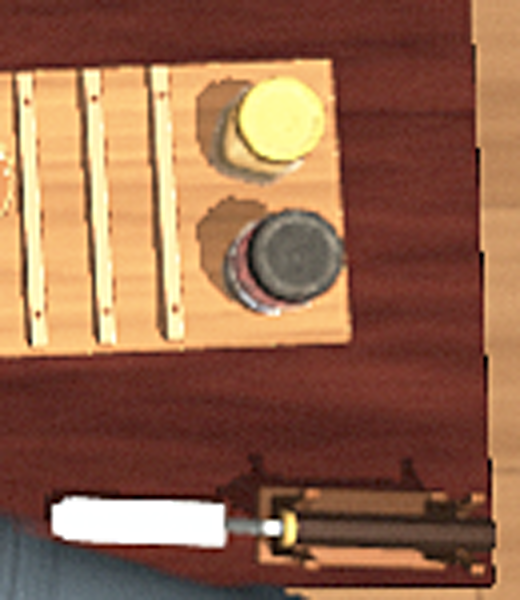

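Everything is in place: both breads are flat and seeded side up, the knife is in its rest, and both jars stand on the bare end. The third bread is absent. I'm handing in.

```bash
python3 -c "
from cell import manip
print(manip.finish_job())"
```

```text
the job is handed in; nothing more can be done
None
```

The tasting board is set up and the job is handed in, at about 42 s of the 210 s allowed. The hand-in gives no verdict.

- **Breads:** only two of the three were there. I turned both over by levering the rim with the knife blade in a slat gap, standing each bread on edge, then tipping it over; the gripper never came near them. The last top and wrist pictures show both seeded side up, round in outline and each across two slats. I judged flatness by eye, not by a measured height. The two views agree on the bread centres to about 4–5 mm, with the same sideways offset for both breads.
- **Knife:** it is back in both notches of its rest, and the side, wrist and top views agree.
- **Jars:** the honey jar and the larger pink jam jar from the bucket both stand upright on the bare end. I left the small pink jar and the blue jar on the counter alone.
- **Checks:** the force readings stayed below about 8 N, and I saw no sign that the bucket had been knocked. On one early move over open space I typed millimetres for metres; the per-row limit held it and nothing was touched.

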